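# Seat the mirror plate on its tilted kinematic mount

## Robot

A 7-joint arm with a two-finger parallel gripper is mounted at the origin on the work surface. World frame = base frame: x ahead of the robot, y to its left, z up, the work surface at z = 0. Lengths are in m, angles in rad, forces in N, time in s.
With the tool pointing down it reaches from about 0.4 to 0.85 m from the base axis. Payload 4.5 kg.
Tool frame: the origin (TCP) lies on the centre line of the jaws, within the pads' length; the fingertips stand r.tcp_to_tips ahead of it and the grasp point (between the pads) lies 11 mm behind it (r.tcp_to_tips is the distance from the TCP to the fingertips, in m); y points along the fingers, x is the direction in which the jaws open and shut, and the axes are right-handed (so a half turn about y gives the same grasp; the last joint's range is limited). The gripper opens to 88 mm and grips with 3 to 60 N. Pads are 18 mm wide; open, the fingers measure 123 mm over their backs; the gripper's body (75 mm by 187 mm) begins 45 mm behind the grasp point.
Start: joints at [0.034, 0.689, -0.195, 1.565, 0.157, 0.902, -0.215], TCP at [0.625, 0, 0.247] pointing down, gripper open.
Joint ranges: [-3.01, 3.01], [-0.46, 2.08], [-1.47, 1.51], [0.13, 2.56], [-1, 4.14], [0.04, 2.09], [-2.66, 2.66]. Speed limits (rad/s): [2.57, 2.57, 3.14, 3.14, 3.14, 3.14, 3.14].

## Interface

Orientations are given as a unit quaternion [x, y, z, w].
In Python, from plant import r gives the robot as it stands. The module is installed in compiled form; this text tells all that it offers.
- The arm moves only by the shell command python3 -m inch 'ROWS' [OPENING] [FORCE]. ROWS is text: rows parted by semicolons, each of 4 numbers parted by spaces: the shift along the tool's x, y, z in mm, then the turn about the tool's y in degrees. In form: x y z spin; .... A call has 1 to 10 rows; each row is the pose to reach, as a shift and turn from the pose commanded when the call began, along the tool's axes at that moment; what a row does not reach only later rows make up. A row lasts 1/10 s, in which the tool goes at most 50 mm and 8.59 degrees, less where a joint would pass 70% of its speed; a pose out of reach is approached as far as the arm can. A call with a gripper value outside its range is refused whole. OPENING is the gripper command: -1 is shut, 1 is fully open, values between are in proportion, set as the call begins (- or left out, the last holds). The fingers move at their own pace and stop on an object; FORCE is the grip in N (left out, the last holds). Time passes only in rows, so rows that repeat a pose let the fingers close. It gives the time, the measured TCP pose, the force and the opening at its end, in the units of the state.
- r.get_state(): the state, without advancing time (a new reading comes with each control period).
- r.snapshot(name): name is "scene" or "side" or "wrist"; returns a dict with "frame" (480x640x3 uint8, red, green, blue), "intrinsics" (3x3 intrinsics, pixels), "R" (3x3) and "t" (3): a world point X has camera coordinates R X + t. Camera axes: x right, y down, z forward; pixel columns grow to the right and rows downward; lengths in m; the calibration is good to about 2 mm. A picture is of the moment at which its call begins. There is no depth.
- r.finish_job(): hands the job in, once; it reports no verdict.
Trained networks look in the newest picture that a camera, given by its name, has taken for a name from the list of things; names that differ only in an ending like _2 or _b are one class to them, and where a whole thing is asked for, a point or a joint stands for the part that bears it (a point fixed in the world has none). Each returns a list of dicts, best first, with "p" (0 to 1); they miss things now and then, are a little off and sometimes report something else, mostly with a low value. They report only what shows in the picture. A call takes as long as a camera call. They do not tell look-alikes from the thing itself.
- r.trace(camera, name): "region" (480x640 bool, what is visible of it) and "centre" ([row, column] in pixels, amid what is visible of it).
- r.tip_of(camera, name): "centre" ([row, column] in pixels: a listed point, or the origin of a listed thing).
The state is a dict: "clock": time; "q": joint angles; "qd": joint speeds; "joint_torque": joint torques, N m; "tool_pos": TCP position; "eef_rot": TCP orientation; "contact_force": force on the tool from outside, world axes, zero at the start; "moment": the same for the moment, N m; "opening": opening from 0.0 (shut) to 1.0 (fully open).
Only numpy, scipy, OpenCV 4.12 (cv2) and the standard library are available. Lean on these libraries where they do the work, as an engineer would, in place of code of your own. Each camera call takes 0.05 s, during which the arm holds its last target.

## Task

Get the tilted mount ready and fit the mirror plate: first pull the grey transit plug straight out of the middle of the mount and leave it in the open steel tray, then press the mirror plate (nose with the mirror towards the low front of the slope) onto the mount's three balls until it has snapped under both sprung rollers and sits fully home. Let go of everything, and leave the other things on the bench where they stand.

Things in the scene. Friction and masses are not known exactly. Their poses are not given: they have to be found in the camera images.
- mount: fixed steel stand of the tilted mount, foot 120 (x) by 140 (y) mm. Origin on the bench below the middle of the mount's face; z up. It may stand left, middle or right, its yaw 0.9 to 1.9 rad. Its -x side is the low front of the slope, facing roughly to the robot's right.
- mount_head: the mount: aluminium block 98 x 156 x 26 mm on the stand, three balls, two sprung rollers, a socket in the middle. Origin: middle of its upper face, 75 mm above the bench. z = normal of the face, leaning 25 degrees from vertical towards the stand's -x; y level; x up the slope. The plate belongs here with its x, y, z axes along the mount's.
- seat (a point): where the plate's origin lies when it is fully home: (0, 0, 4.3) mm in the mount's frame
- ball_front (a point): the single ball at the low front: centre of a 12 mm steel ball, at (-34, 0, 3) mm in the mount's frame; the two rear balls at (26, 34, 3) and (26, -34, 3) mm; all stand 9 mm out of the face
- roller_left (a point): rest place of the left sprung roller, at (0, 54, 21.3) mm in the mount's frame: steel, 10 mm diameter, 24 mm long, axis along x; housing behind it out to y = 78 mm, 26 mm high. It springs inward with 5 N plus 0.4 N/mm, giving way up to 6 mm outward.
- roller_right (a point): the same on the right, at (0, -54, 21.3) mm. The plate's round side bars (10 mm diameter, 46 mm long, at y = +-47, z = 11 mm in its frame) meet both rollers about 13 mm short of home (some 7 to 12 N in all to push on along the normal); over the last 6 mm the rollers pull the plate home with about 7 N.
- plug: grey plastic transit plug, loose, 40 g, at first in the socket in the middle of the mount's face, axes along the mount's. Origin: middle of the underside of its 28 x 28 x 5 mm flange, lying on the face; z points out. Below: shank 14 x 12 mm, 20 mm long, with a bead on its +y side behind a sprung detent roller; it pulls straight out along z with 7 to 12 N. The plate cannot seat over it.
- plug_fin (a point): centre of the plug's upright grip fin, at (0, 0, 23.5) mm in the plug's frame: fin 22 mm long (x), 12 mm thick (y), from z = 5 to 42 mm
- plate: the mirror plate, loose, about 300 g: aluminium slab, x = -50 to 38 mm, 88 mm wide (y), z = 7 to 15 mm, on three steel vee blocks, at first flat on the bench, yaw 0.2 to 2.4 rad. Origin at the blocks' undersides below the middle of the rib; z up. Radial vee grooves below fit the three balls and catch them from 4 mm off. The narrow nose (48 mm wide, x < -28 mm) goes to the low front.
- plate_rib (a point): centre of the plate's upright grip rib, at (0, 0, 33) mm in the plate's frame: 30 mm long (x), 14 mm thick (y), from z = 15 to 51 mm
- plate_mirror (a point): centre of the round mirror (26 mm across) on the plate's nose, at (-34, 0, 19) mm in the plate's frame
- tray: open steel tray, fixed, 150 (x) x 130 (y) mm outside, walls 4 mm thick and 32 mm high; origin at the centre of its underside, on the bench; it may stand left, middle or right
- tray_in (a point): centre of the tray's inner floor, 4 mm above the bench; axes as the tray
- bottle: bystander, loose: white plastic bottle, 52 mm across, 130 mm tall, standing; origin at the centre of its underside
- reel: bystander, loose: grey reel standing on end, 54 mm across, 55 mm tall; origin at the centre of its underside
- meter: bystander, loose: black hand multimeter lying flat, 85 x 160 mm, 44 mm high at its dial; beyond it stand fixed instruments up to 170 mm high; origin at the centre of its underside
- driver: bystander, loose: screwdriver lying on the bench near the robot, 170 mm long, handle about 25 mm thick; origin near its middle
- cover: bystander, loose: plain square aluminium cover plate 90 x 90 x 8 mm with a round knob (22 mm across, top 26 mm above the bench): NOT the mirror plate; origin at the centre of its underside
- jar: bystander, loose: closed glass jar, 66 mm across, 70 mm tall; origin at the centre of its underside
- mug: bystander, loose: white mug, 76 mm across, 90 mm tall; origin at the centre of its underside
Mind the look-alikes: they are no part of the job. Leave any orange look-alike of the plug alone.

How it is judged:
On the way, in this order (a step that is already met when the one before it is completed fails the run):
1. the plug has been pulled out and lies in the tray, let go (x of plug in the frame of tray_in between -0.068 and 0.068 m and y of plug in the frame of tray_in between -0.058 and 0.058 m and z of plug in the frame of tray_in below 0.035 m and contact force between plug and the fingers below 0.1 N), for 0.2 s.
2. the plate is fully home on the three balls (x of plate in the frame of mount_head between -0.0025 and 0.0025 m and y of plate in the frame of mount_head between -0.0025 and 0.0025 m and z of plate in the frame of mount_head between 0.001 and 0.0065 m and angle between the z axis of plate and the z axis of mount_head, either way round below 0.04 rad and angle between the x axis of plate and the x axis of mount_head, either way round below 0.05 rad and x of plate_mirror in the frame of mount_head below -0.02 m), for 0.2 s.
At the end, for the whole second after the job is handed in: Plate home and at rest: origin within 2.5 mm of the mount's middle along x and y, 1 to 6.5 mm above its face (4.3 nominal), parallel within 0.04 rad, turned under 0.05 rad, mirror at the low front. Plug at rest in the tray: origin within 68 mm (x), 58 mm (y) of its centre, under 35 mm up (all of step 2 and x of plug in the frame of tray_in between -0.068 and 0.068 m and y of plug in the frame of tray_in between -0.058 and 0.058 m and z of plug in the frame of tray_in below 0.035 m and linear speed of each of plug, plate below 0.02 m/s); the robot touches nothing.
It fails at once if a bystander is shifted by more than 30 mm (distance of any of bottle, reel, meter, driver, cover, jar, mug from where it was at the start of the episode above 0.03 m).
It fails at once if the bottle, reel, jar or mug is knocked over (angle between any of bottle, reel, jar, mug's own z axis and vertical above 0.6 rad).
It also fails if it takes over 72 s, if anything falls off the work surface, if the arm or the gripper's body presses on something with over 40 N, if the wrist force passes 120 N, or if a joint passes its speed limit or range.

## Working session

There is one attempt and no reset: what is moved stays moved. The work goes in short steps, Python scripts to look and compute and a shell command to move; the robot and the scene stay as the last step left them, time stands still between calls to the robot, and variables do not carry over. Pictures are saved under pics/ and viewed, and the job is handed in when it is done.

```bash
ls; mkdir -p pics
python3 - <<'E'
from plant import r
import cv2
s=r.get_state(); print(s, r.tcp_to_tips)
for n in ["scene","side","wrist"]:
    d=r.snapshot(n); cv2.imwrite(f"pics/{n}0.png",d["frame"][:,:,::-1]); print(n,d["intrinsics"],d["R"],d["t"])
E
```

```text
pics
{'clock': 0.0, 'q': array([ 0.03378922,  0.68997666, -0.19449522,  1.56635931,  0.15731712,
        0.90249699, -0.21509923]), 'qd': array([ 0.00135172,  0.00090511, -0.00198623,  0.00080629,  0.00047909,
        0.00059445, -0.00086039]), 'joint_torque': array([ 3.38560185e-04, -5.27571630e+01, -1.26686912e+00, -1.53434461e+01,
       -5.26333472e-02,  6.56995355e-03,  1.65937727e-04]), 'tool_pos': array([ 6.24374331e-01, -5.69883673e-05,  2.45910049e-01]), 'eef_rot': array([ 7.07163277e-01, -6.17680512e-04, -6.84128704e-04, -7.07049680e-01]), 'contact_force': array([ 0.68634807,  0.47785651, -0.2317009 ]), 'moment': array([ 0.00990532, -0.00615761,  0.00746313]), 'opening': 0.9976544386652625} 0.008
scene [[588.26921755   0.         326.07438548]
 [  0.         588.26921755 241.39871329]
 [  0.           0.           1.        ]] [[ 0.28813689  0.95758844  0.00122751]
 [ 0.57120701 -0.17084618 -0.80282883]
 [-0.76856989  0.23202577 -0.59620832]] [-0.1513264  -0.237501    1.92091795]
side [[433.37236907   0.         313.2239528 ]
 [  0.         433.37236907 237.25946625]
 [  0.           0.           1.        ]] [[-0.96116104 -0.27568595  0.01291191]
 [-0.18830509  0.62087348 -0.76095815]
 [ 0.20176881 -0.73383471 -0.64867247]] [0.54431935 0.17666956 0.93881152]
wrist [[332.48682939   0.         310.83197769]
 [  0.         332.48682939 239.12228313]
 [  0.           0.           1.        ]] [[ 9.99997054e-01  9.77723433e-05 -2.42535788e-03]
 [ 8.20831106e-04 -9.53945088e-01  2.99980158e-01]
 [-2.28432848e-03 -2.99981265e-01 -9.53942358e-01]] [-0.62363251 -0.0410553   0.39296496]
```

View pics/scene0.png

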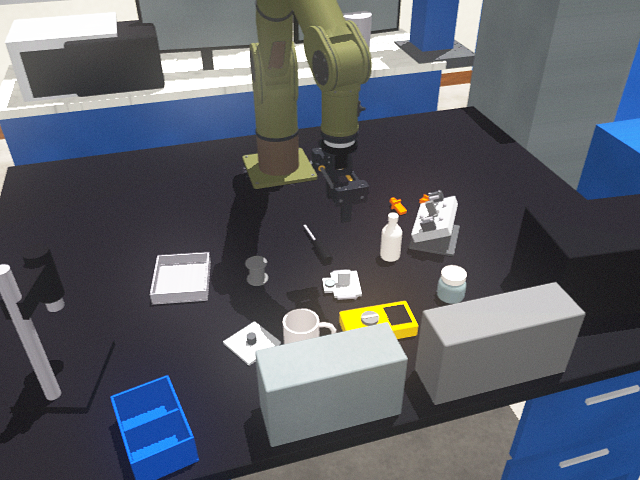

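View pics/side0.png

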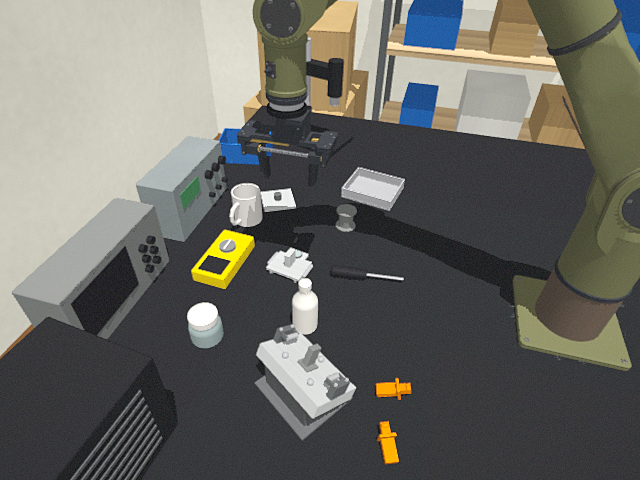

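View pics/wrist0.png

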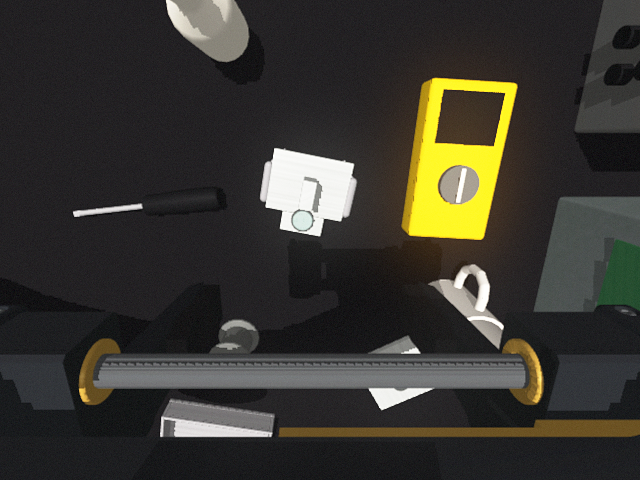

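```bash
cat > h.py <<'E'
from plant import r
import numpy as np, cv2
def P(d): return d["intrinsics"]@np.c_[d["R"],d["t"]]
def ray(d,rc):
    v=np.linalg.inv(d["intrinsics"])@[rc[1],rc[0],1]; return -d["R"].T@d["t"], d["R"].T@v
def plane(d,rc,z):
    c,v=ray(d,rc); return c+v*(z-c[2])/v[2]
def tri(ds,rcs):
    A=[];b=[]
    for d,rc in zip(ds,rcs):
        c,v=ray(d,rc); v=v/np.linalg.norm(v); M=np.eye(3)-np.outer(v,v); A.append(M); b.append(M@c)
    A=np.vstack(A);b=np.hstack(b); X=np.linalg.lstsq(A,b,rcond=None)[0]
    return X, np.linalg.norm(A@X-b)
def proj(d,X):
    p=P(d)@np.r_[X,1]; return p[:2]/p[2]  # col,row
E
python3 - <<'E'
from h import *
np.set_printoptions(precision=4,suppress=True)
D={n:r.snapshot(n) for n in ["scene","side","wrist"]}
for nm in ["ball_front","roller_left","roller_right","plug_fin","plug","seat","mount_head","mount","plate_rib","plate_mirror","plate","tray_in","tray"]:
    T={}
    for c in D:
        o=r.tip_of(c,nm); T[c]=o
    print(nm,{c:[(np.round(x["centre"],1).tolist(),round(x["p"],2)) for x in T[c][:3]] for c in T})
    cs=[c for c in T if T[c]]
    if len(cs)>1: print("   ",*tri([D[c] for c in cs],[T[c][0]["centre"] for c in cs]))
for nm in ["bottle","reel","meter","driver","cover","jar","mug"]:
    print(nm,[(c,plane(D[c],o[0]["centre"],0),round(o[0]["p"],2)) for c in D for o in [r.tip_of(c,nm)] if o])
E
```

```text
ball_front {'scene': [([218.7, 418.6], 0.75)], 'side': [([359.5, 320.4], 0.66)], 'wrist': []}
    [0.4703 0.2808 0.0535] 0.004355657578901815
roller_left {'scene': [([200.7, 434.5], 0.83)], 'side': [([378.2, 332.2], 0.96)], 'wrist': []}
    [0.4393 0.3347 0.085 ] 0.0015921779176319044
roller_right {'scene': [([215.0, 427.5], 0.72)], 'side': [([333.2, 291.7], 0.87), ([336.3, 206.4], 0.48)], 'wrist': []}
    [0.5264 0.2755 0.1032] 0.003965218953144686
plug_fin {'scene': [([208.8, 401.6], 0.72), ([343.2, 252.4], 0.66), ([198.9, 431.0], 0.62)], 'side': [([448.6, 390.9], 0.92), ([392.3, 383.9], 0.87)], 'wrist': []}
    [ 0.301   0.334  -0.0473] 0.040577743893302334
plug {'scene': [([203.8, 394.9], 0.62), ([215.4, 431.6], 0.5), ([342.6, 252.5], 0.5)], 'side': [([432.6, 386.9], 0.9), ([389.0, 400.4], 0.69), ([368.0, 304.8], 0.59)], 'wrist': []}
    [ 0.3096  0.3126 -0.0242] 0.04987243551462561
seat {'scene': [([211.5, 428.4], 0.98)], 'side': [([366.4, 308.1], 0.74)], 'wrist': []}
    [0.4805 0.3086 0.0746] 0.013021593857672119
mount_head {'scene': [([211.7, 433.1], 0.95)], 'side': [([362.5,
[... 1418 characters left out ...]
  ]), 0.88), ('side', array([0.7727, 0.0361, 0.    ]), 0.83), ('wrist', array([0.7787, 0.0446, 0.    ]), 0.77)]
driver [('scene', array([0.4309, 0.0016, 0.    ]), 0.66), ('side', array([0.4402, 0.0031, 0.    ]), 0.66), ('wrist', array([0.436 , 0.0005, 0.    ]), 0.58)]
cover [('scene', array([ 0.7496, -0.2378,  0.    ]), 0.57), ('side', array([ 0.7332, -0.2331,  0.    ]), 0.64)]
jar [('scene', array([0.7228, 0.2504, 0.    ]), 0.95), ('side', array([0.7248, 0.2611, 0.    ]), 0.77), ('wrist', array([ 0.4351, -0.0008,  0.    ]), 0.62)]
mug [('scene', array([ 0.7921, -0.1418,  0.    ]), 0.71), ('side', array([ 0.7855, -0.1229,  0.    ]), 0.81), ('wrist', array([ 0.7904, -0.1301,  0.    ]), 0.64)]
```

Run:
```python
import cv2
a=cv2.imread("pics/scene0.png")[170:310,300:480]; b=cv2.imread("pics/side0.png")[220:470,220:440]
cv2.imwrite("pics/cs.png",cv2.resize(a,None,fx=4,fy=4,interpolation=2)); cv2.imwrite("pics/cb.png",cv2.resize(b,None,fx=2.4,fy=2.4,interpolation=2))
```

```text
(no output)
```

View pics/cs.png

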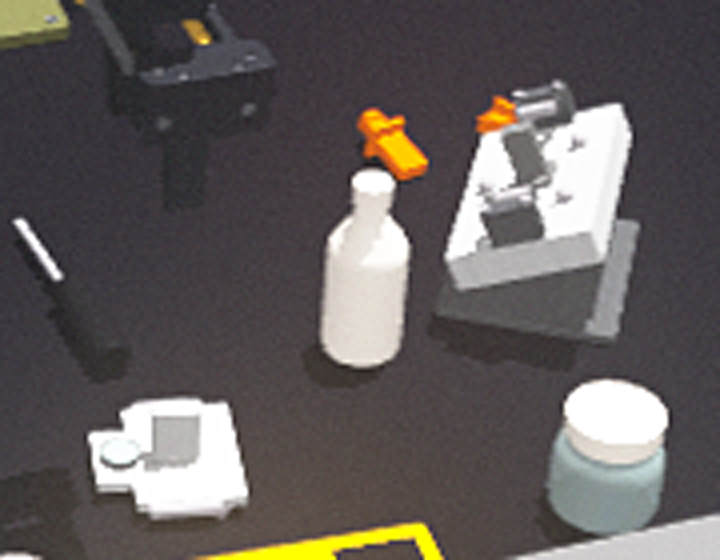

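View pics/cb.png

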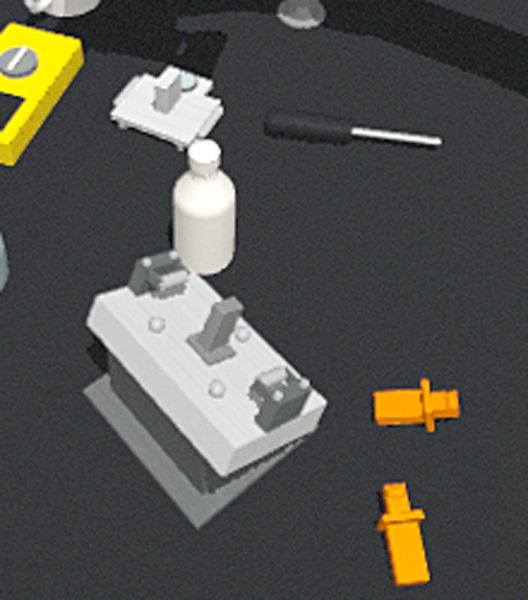

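Scene shows: the plug in the mount (grey fin) is at scene (431,208) and side (311,357). The orange look-alikes at scene (398,205) and (425,199) are rejected. The mirror plate, with nose, mirror and rib, is at scene (343,284). The look-alike cover with its knob at (252,342) is rejected. The crops confirm both choices. Next I'll move the wrist camera over the mount.

```bash
python3 -m inch '-45 0 63 8; -90 0 127 16; -135 0 190 25; -181 0 254 34; -181 0 254 34; -181 0 254 34; -181 0 254 34; -181 0 254 34; -181 0 254 34'
cat > lk.py <<'E'
import sys
from h import *
np.set_printoptions(precision=4,suppress=True)
def look(cam,names,tag):
    d=r.snapshot(cam); cv2.imwrite(f"pics/{tag}.png",d["frame"][:,:,::-1])
    for n in names: print(n,[(np.round(x["centre"],1).tolist(),round(x["p"],2)) for x in r.tip_of(cam,n)[:3]])
    return d
look(sys.argv[1],sys.argv[3:],sys.argv[2])
E
python3 lk.py wrist w1 ball_front roller_left roller_right plug_fin plug seat mount_head
```

```text
clock: 4.2
tool_pos: [0.445, 0.2528, 0.2468]
eef_rot: [0.676, -0.207, 0.208, -0.676]
contact_force: [0.3, 0.2, 0.3]
opening: 1.0
ball_front [([173.0, 311.5], 0.92), ([136.2, 314.1], 0.28)]
roller_left [([214.6, 413.6], 0.45)]
roller_right [([148.3, 379.6], 0.95)]
plug_fin [([169.0, 155.4], 0.97), ([148.5, 311.9], 0.67), ([231.2, 228.0], 0.66)]
plug [([136.6, 313.6], 0.97), ([249.8, 215.0], 0.91), ([176.5, 170.6], 0.73)]
seat []
mount_head [([150.4, 313.1], 0.25)]
```

View pics/w1.png

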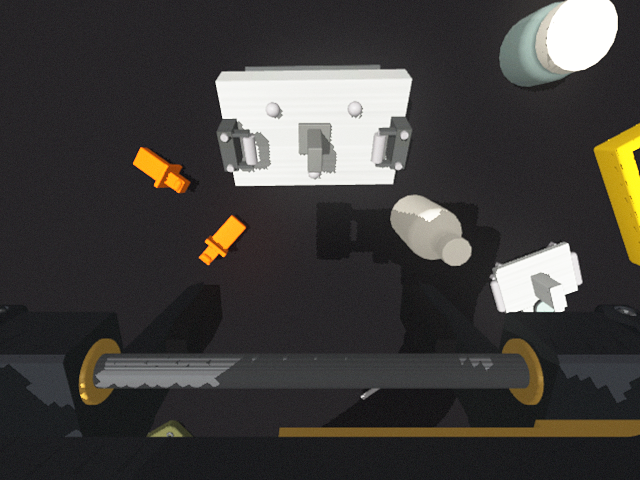

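```bash
cat > fit.py <<'E'
from h import *
from scipy.optimize import least_squares
def Rm(yaw):
    a=np.deg2rad(25); c,s=np.cos(yaw),np.sin(yaw)
    Rz=np.array([[c,-s,0],[s,c,0],[0,0,1]])
    # z leans toward -x
    Ry=np.array([[np.cos(a),0,-np.sin(a)],[0,1,0],[np.sin(a),0,np.cos(a)]])
    return Rz@Ry
E
python3 - <<'E'
from fit import *
np.set_printoptions(precision=4,suppress=True)
D={n:r.snapshot(n) for n in ["scene","side","wrist"]}
bl,br,bf=[26,34,3],[26,-34,3],[-34,0,3]
rl,rr=[0,54,21.3],[0,-54,21.3]
obs=[("wrist",bl,(273,110)),("wrist",br,(355,109)),("wrist",bf,(315,175)),("wrist",rl,(249,149)),("wrist",rr,(381,148)),
("side",bl,(310.4,381.7)),("side",br,(285.4,355)),("side",bf,(321.3,359)),("scene",bl,(444.3,206)),("scene",br,(441.3,219)),("scene",bf,(421.5,217)),
("wrist",[49,78,0],(217,80)),("wrist",[49,-78,0],(411,79)),("wrist",[-49,78,0],(235,185)),("wrist",[-49,-78,0],(393,185))]
def f(p,o=obs):
    R=Rm(p[2]); t=np.r_[p[:2],p[3]]
    return np.concatenate([proj(D[c],R@(np.array(X)/1e3)+t)-uv for c,X,uv in o])
for o in (obs,[k for k in obs if k[0]=="wrist"],[k for k in obs if k[0]!="wrist"]):
    s=least_squares(f,[.482,.31,.976,.075],args=(o,),loss="soft_l1"); print(s.x,s.cost)
s=least_squares(lambda p:f(np.r_[p,.075]),[.482,.31,.976],loss="soft_l1"); print(s.x); print(f(np.r_[s.x,.075]).reshape(-1,2))
R=Rm(s.x[2]); print(R); print("fin",R@[0,0,.0235]+np.r_[s.x[:2],.075])
st=r.get_state(); print(st["tool_pos"],st["eef_rot"])
E
```

```text
[0.4883 0.3153 0.9828 0.0746] 11.33976510092198
[0.4883 0.3153 0.982  0.0771] 7.082137727435391
[0.4877 0.313  0.9874 0.0715] 0.18607331702339613
[0.4882 0.3153 0.9826]
[[ 0.5145  0.3626]
 [-0.1898  0.8557]
 [-0.9272 -2.3068]
 [ 1.7109  0.5014]
 [-3.0295  0.7422]
 [-0.6539  0.0096]
 [-0.6544 -0.2675]
 [-0.6399 -0.1493]
 [ 1.385  -1.3705]
 [ 0.8551 -0.7638]
 [ 1.1124 -1.1357]
 [-0.7227  0.4067]
 [ 1.1593  0.1443]
 [ 0.7129 -0.3022]
 [-0.5702 -1.1991]]
[[ 0.5029 -0.8319 -0.2345]
 [ 0.754   0.5549 -0.3516]
 [ 0.4226  0.      0.9063]]
fin [0.4827 0.3071 0.0963]
[0.4441 0.2538 0.2467] [-0.6762  0.2068 -0.2069  0.6762]
```

```bash
python3 -m inch '1 0 32 -0.2; 2.5 0 62 -0.3; 2.5 0 62 -0.3; 2.5 40 62 -0.3; 2.5 75 62 -0.3; 2.5 105 62 -0.3; 2.5 105 62 -0.3; 2.5 105 62 -0.3' -0.2 45
python3 lk.py side s2 plug_fin; python3 lk.py wrist w2 plug_fin
python3 - <<'E'
import cv2
a=cv2.imread("pics/s2.png")[240:460,200:440]; cv2.imwrite("pics/s2c.png",cv2.resize(a,None,fx=2.7,fy=2.7,interpolation=2))
E
```

```text
clock: 5.55
tool_pos: [0.4807, 0.3036, 0.142]
eef_rot: [0.677, -0.205, 0.205, -0.676]
contact_force: [0.3, 0.4, 0.6]
opening: 0.399
plug_fin [([450.0, 391.6], 0.92), ([355.5, 312.4], 0.86), ([389.0, 383.7], 0.74)]
plug_fin [([266.8, 311.2], 0.86), ([249.2, 105.8], 0.82), ([327.7, 205.4], 0.46)]
```

View pics/s2c.png

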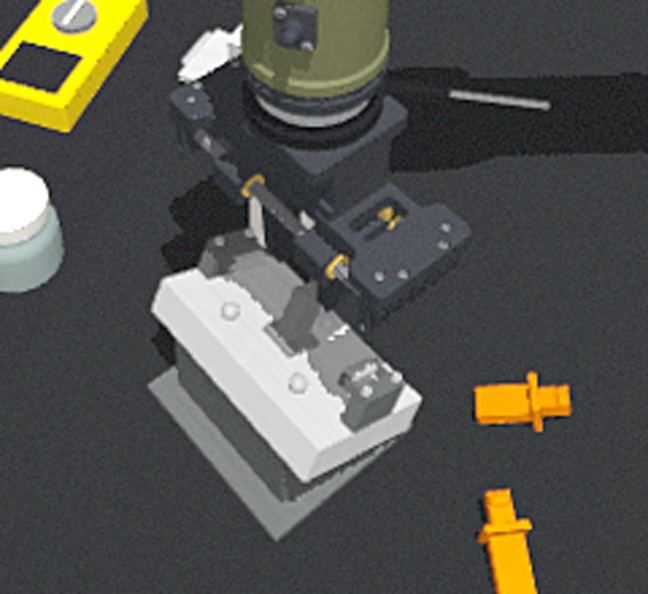

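View pics/w2.png

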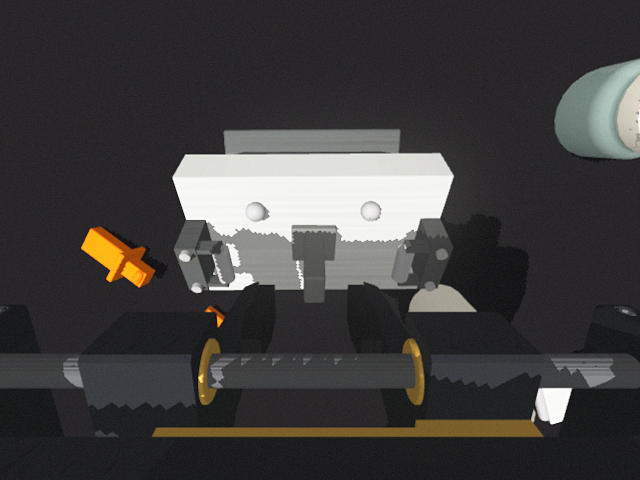

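```bash
python3 -m inch '0 20 0 0; 0 36 0 0; 0 49 0 0; 0 49 0 0; 0 49 0 0'; python3 -m inch '0 0 0 0; 0 0 0 0; 0 0 0 0; 0 0 0 0; 0 0 0 0' -1 45
```

```text
clock: 6.25
tool_pos: [0.4811, 0.3042, 0.0932]
eef_rot: [-0.677, 0.205, -0.205, 0.677]
contact_force: [-0.5, -0.3, -0.2]
opening: 0.399
clock: 6.75
tool_pos: [0.4821, 0.3036, 0.0932]
eef_rot: [-0.676, 0.205, -0.206, 0.677]
contact_force: [3.5, -1.6, 1.9]
opening: 0.133
```

```bash
python3 -m inch '0 -4.5 -2.1 0; 0 -9.1 -4.2 0; 0 -13.6 -6.3 0; 0 -18.1 -8.5 0; 0 -22.7 -10.6 0; 0 -27.2 -12.7 0; 0 -36.3 -16.9 0; 0 -50 -20 0; 0 -90 -20 0;0 -90 -20 0'; python3 lk.py side s3 plug_fin
python3 - <<'E'
import cv2
a=cv2.imread("pics/s3.png")[200:420,200:440]; cv2.imwrite("pics/s3c.png",cv2.resize(a,None,fx=2.7,fy=2.7,interpolation=2))
E
```

```text
clock: 7.75
tool_pos: [0.4721, 0.2887, 0.1876]
eef_rot: [-0.674, 0.203, -0.207, 0.679]
contact_force: [0.6, 0.4, -0.1]
opening: 0.13
plug_fin [([391.6, 386.3], 0.78), ([450.3, 390.0], 0.6), ([313.6, 320.1], 0.52)]
```

View pics/s3c.png

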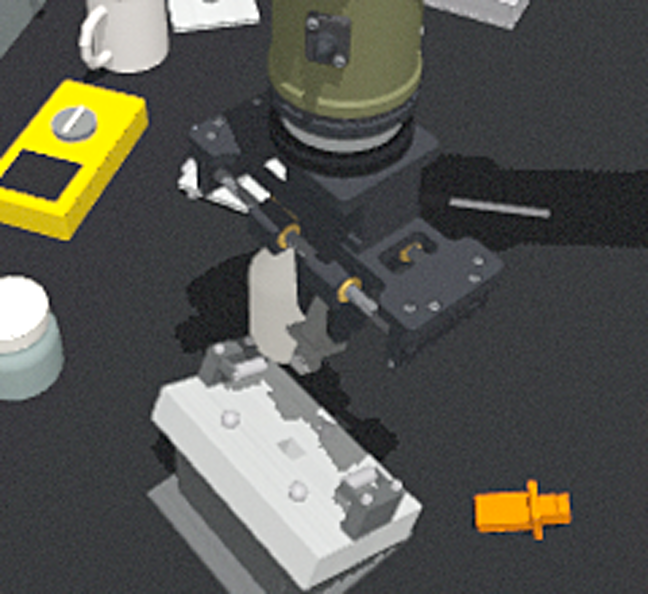

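```bash
python3 -m inch '0 -40 0 0; 14 -50 -20 -4; 42 -50 -60 -12; 70 -50 -100 -18; 98 -50 -140 -24; 126 -50 -180 -30; 154 -50 -220 -33.7; 182 -50 -261 -33.7; 210 -50 -301 -33.7; 210 -50 -301 -33.7'
python3 - <<'E'
from h import *
print(r.get_state()["q"])
d=r.snapshot("scene")
o=r.trace("scene","tray")[0]
import sys
m=o["region"].astype("uint8"); c,_=cv2.findContours(m,0,2); c=max(c,key=cv2.contourArea); print(o["p"],cv2.approxPolyDP(c,4,True)[:,0].tolist())
cv2.imwrite("pics/s4.png",d["frame"][220:340,120:300,::-1].repeat(4,0).repeat(4,1))
E
```

```text
clock: 8.85
tool_pos: [0.4755, -0.0884, 0.2318]
eef_rot: [0.709, -0.006, 0.004, -0.705]
contact_force: [0.6, -0.3, 0.1]
opening: 0.137
[ 0.23129251  0.53563484 -0.22434382  1.99538191  0.20078136  0.63414428
 -0.13910819]
0.56 [[209, 254], [160, 255], [152, 303], [206, 299]]
```

View pics/s4.png

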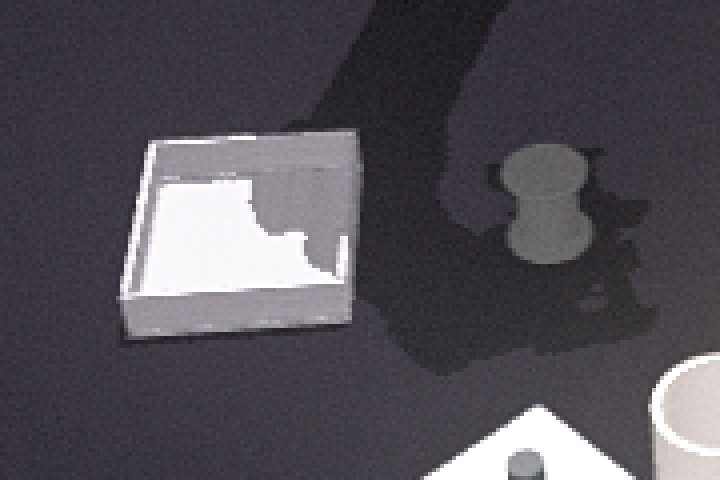

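Run:
```python
from h import *
d=r.snapshot("scene")
for u,v,z in [(247,231,.004),(152,140,.032),(357,130,.032),(350,288,.032),(122,296,.032)]:
    print(plane(d,(220+v/4,120+u/4),z).round(4))
```

```text
[ 0.4726 -0.3612  0.004 ]
[ 0.399  -0.4097  0.032 ]
[ 0.4259 -0.2831  0.032 ]
[ 0.5775 -0.3077  0.032 ]
[ 0.5463 -0.4367  0.032 ]
```

```bash
python3 -m inch '1 0 -45 0; 2 0 -90 0; 4 0 -135 0; 6 0 -180 0; 7 0 -225 0; 7 0 -271 0; 7 0 -271 0; 7 60 -271 0; 7 110 -271 0; 7 110 -271 0'
```

```text
clock: 10.0
tool_pos: [0.4822, -0.3458, 0.1178]
eef_rot: [-0.705, 0.002, 0.005, 0.709]
contact_force: [-0.4, 0.0, -0.3]
opening: 0.133
```

```bash
python3 lk.py scene s5 plug tray_in;python3 lk.py side s5s plug tray_in
python3 - <<'E'
import cv2
a=cv2.imread("pics/s5.png")[190:330,90:290]; b=cv2.imread("pics/s5s.png")[100:240,300:500]
cv2.imwrite("pics/s5c.png",cv2.resize(cv2.hconcat([a,b]),None,fx=2,fy=2,interpolation=2))
E
```

```text
plug [([246.2, 185.0], 0.54), ([205.6, 396.0], 0.47), ([199.1, 422.4], 0.46)]
tray_in [([278.4, 181.2], 0.85), ([212.9, 432.8], 0.57)]
plug [([434.6, 388.0], 0.88), ([166.4, 373.8], 0.68), ([388.5, 399.5], 0.64)]
tray_in [([190.8, 373.8], 0.74)]
```

View pics/s5c.png

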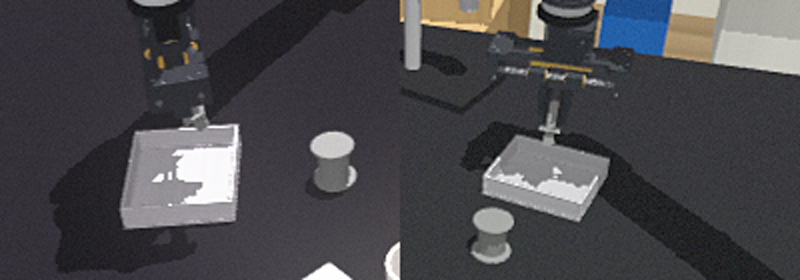

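```bash
python3 -m inch '0 20 -8 0; 0 45 -16 0; 0 62 -16 0; 0 62 -16 0; 0 62 -16 0'; python3 -m inch '0 0 0 0; 0 0 0 0; 0 0 0 0; 0 0 0 0; 0 -30 0 0; 0 -80 0 0; 0 -120 0 0; 0 -150 0 0; 0 -150 0 0' -0.2; python3 lk.py side s6s plug tray_in;python3 lk.py wrist w6 plug plate_rib plate_mirror plate;  python3 - <<'E'
import cv2
a=cv2.imread("pics/w6.png")[:, :]; b=cv2.imread("pics/s6s.png")[100:240,300:500]
cv2.imwrite("pics/s6c.png",cv2.resize(b,None,fx=3,fy=3,interpolation=2))
E
```

```text
clock: 10.8
tool_pos: [0.4853, -0.3669, 0.0623]
eef_rot: [0.707, 0.001, 0.001, -0.707]
contact_force: [-0.6, -0.0, -1.1]
opening: 0.132
clock: 11.7
tool_pos: [0.4868, -0.368, 0.2155]
eef_rot: [0.709, 0.003, 0.003, -0.705]
contact_force: [-0.6, -0.4, -1.5]
opening: 0.401
plug [([389.1, 398.7], 0.98), ([331.5, 290.6], 0.66), ([434.9, 387.6], 0.63)]
tray_in [([191.6, 371.5], 0.97)]
plug [([225.7, 308.3], 0.93)]
plate_rib []
plate_mirror []
plate []
```

View pics/s6c.png

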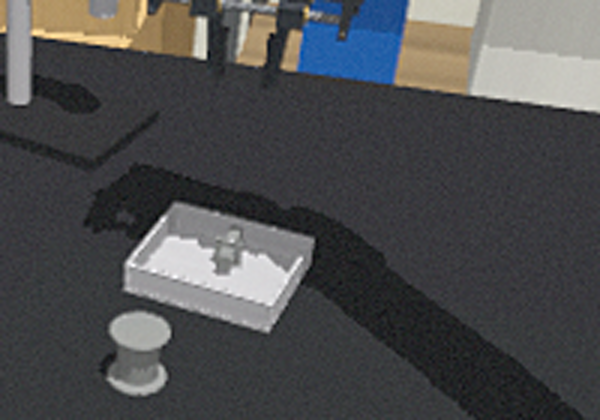

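View pics/w6.png

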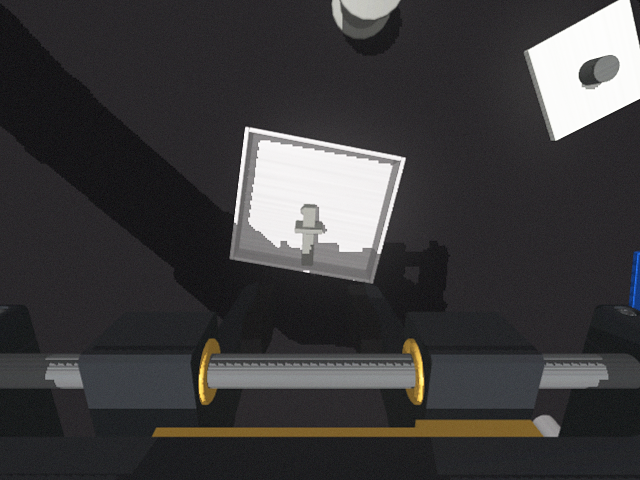

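Run:
```python
from h import *
d=r.snapshot("wrist")
for u,v,z in [(310,228,.018),(248,128,.032),(404,157,.032),(373,282,.032),(232,259,.032)]:
    print(plane(d,(v,u),z).round(4))
print(r.get_state()["tool_pos"],r.get_state()["eef_rot"])
```

```text
[ 0.4822 -0.3791  0.018 ]
[ 0.4262 -0.2814  0.032 ]
[ 0.5695 -0.3069  0.032 ]
[ 0.5479 -0.4335  0.032 ]
[ 0.4028 -0.4081  0.032 ]
[ 0.48400376 -0.36627327  0.20971068] [-7.06736535e-01  4.52261583e-04  5.56463179e-04  7.07476470e-01]
```

```bash
python3 -m inch '18 -5 45 2; 36 -10 90 5; 54 -10 135 8; 71 -10 180 10; 89 -10 225 10; 107 -10 270 10; 123 -10 310 10; 123 -10 310 10; 123 -10 310 10; 123 -10 310 10' ; python3 lk.py wrist w7 plate_rib plate_mirror plate
```

```text
clock: 13.15
tool_pos: [0.6067, -0.0584, 0.2203]
eef_rot: [0.705, -0.063, 0.062, -0.704]
contact_force: [-0.1, -0.4, 0.6]
opening: 0.399
plate_rib [([132.6, 310.4], 0.85)]
plate_mirror [([170.3, 311.4], 0.82), ([242.6, 483.6], 0.66)]
plate [([134.9, 310.2], 0.83)]
```

View pics/w7.png

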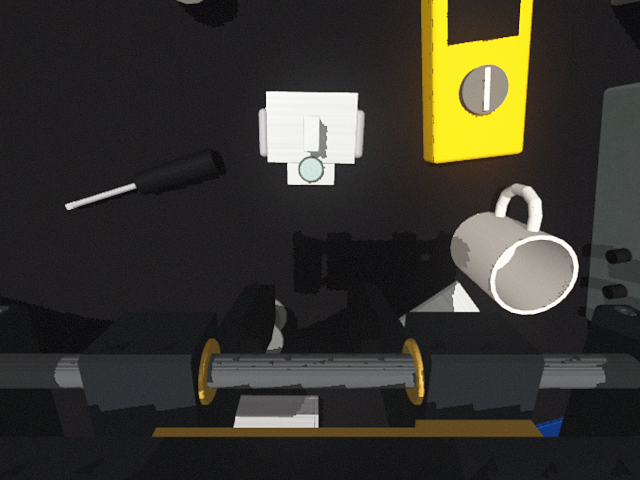

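Run:
```python
from h import *
from scipy.optimize import least_squares
np.set_printoptions(precision=4,suppress=True)
d=r.snapshot("wrist")
obs=[([38,44,15],(266,92)),([38,-44,15],(358,92)),([-28,-44,15],(357,164)),([-50,24,15],(288,184)),([-50,-24,15],(334,184)),([-34,0,21],(311,169))]
def f(p):
    c,s=np.cos(p[2]),np.sin(p[2]); R=np.array([[c,-s,0],[s,c,0],[0,0,1]])
    return np.concatenate([proj(d,R@(np.array(X)/1e3)+np.r_[p[:2],0])-uv for X,uv in obs])
s=least_squares(f,[.619,.0125,1.4],loss="soft_l1"); print(s.x,np.rad2deg(s.x[2])); print(f(s.x).reshape(-1,2))
c,sn=np.cos(s.x[2]),np.sin(s.x[2]); R=np.array([[c,-sn,0],[sn,c,0],[0,0,1]])
print([proj(d,R@np.array(X)+np.r_[s.x[:2],0]).round(1) for X in ([.015,.007,.051],[.015,-.007,.051],[-.015,.007,.051],[-.015,-.007,.051])])
st=r.get_state(); from scipy.spatial.transform import Rotation as Ro
T=Ro.from_quat(st["eef_rot"]).as_matrix(); print(T, st["tool_pos"]); 
for x in (0,.010): print(x,1e3*T.T@(R@[x,0,.033]+np.r_[s.x[:2],0]-st["tool_pos"]))
cv2.imwrite("pics/w7c.png",cv2.resize(d["frame"][80:200,250:370,::-1],None,fx=5,fy=5,interpolation=2))
```

```text
[0.6212 0.0199 1.3862] 79.42060091315844
[[-0.0278 -0.4228]
 [ 0.052   0.3321]
 [-2.2202 -1.0593]
 [ 0.0949  0.1552]
 [ 0.4596  0.5172]
 [ 0.41    0.1993]]
[array([303.9, 115.5]), array([319.9, 115.6]), array([303.8, 151. ]), array([319.4, 151.1])]
[[ 0.9845 -0.0001  0.1756]
 [-0.1756 -0.0004  0.9845]
 [-0.     -1.     -0.0004]] [ 0.6071 -0.0579  0.2207]
0 [  0.2501 187.7075  79.163 ]
0.01 [  0.3311 187.7034  89.1627]
```

View pics/w7c.png

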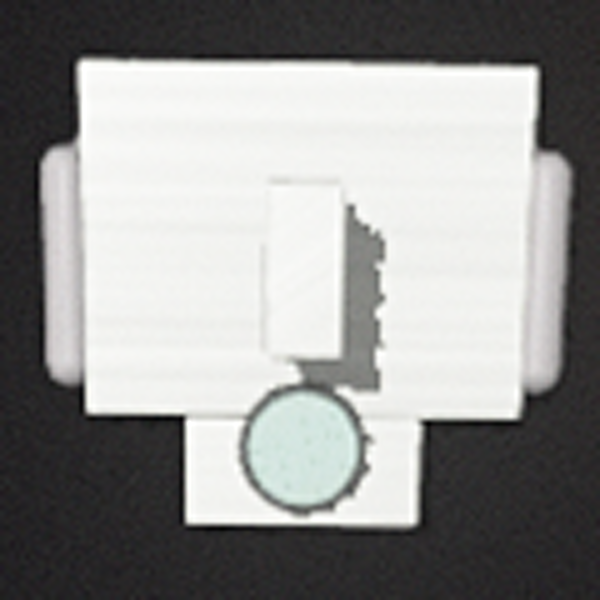

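```bash
python3 -m inch '0 40 40 0.5; 0 80 83 0.5; 0 120 83 0.5; 0 150 83 0.5; 0 175 83 0.5; 0 190 83 0.5; 0 190 83 0.5; 0 190 83 0.5'; python3 -m inch '0 0 0 0; 0 0 0 0; 0 0 0 0; 0 0 0 0; 0 0 0 0' -1 20
```

```text
clock: 14.2
tool_pos: [0.6225, 0.0248, 0.0315]
eef_rot: [-0.704, 0.064, -0.065, 0.704]
contact_force: [-0.1, 0.5, -0.3]
opening: 0.4
clock: 14.7
tool_pos: [0.6224, 0.0252, 0.0318]
eef_rot: [-0.704, 0.064, -0.065, 0.704]
contact_force: [-0.5, 0.7, 6.6]
opening: 0.157
```

```bash
python3 -m inch '0 -10 0 0; 0 -30 0 0; 0 -60 0 0; 0 -90 0 0; 0 -120 0 0; 0 -120 0 0; 0 -120 0 0'; python3 lk.py side s8 plate_rib plate_mirror
python3 - <<'E'
import cv2
a=cv2.imread("pics/s8.png")[120:340,200:420]; cv2.imwrite("pics/s8c.png",cv2.resize(a,None,fx=2.7,fy=2.7,interpolation=2))
E
```

```text
clock: 15.4
tool_pos: [0.6215, 0.0251, 0.1508]
eef_rot: [0.704, -0.065, 0.065, -0.704]
contact_force: [0.6, 0.1, -3.5]
opening: 0.157
plate_rib [([218.8, 289.3], 0.76), ([337.1, 206.8], 0.38)]
plate_mirror [([214.1, 295.3], 0.76)]
```

View pics/s8c.png

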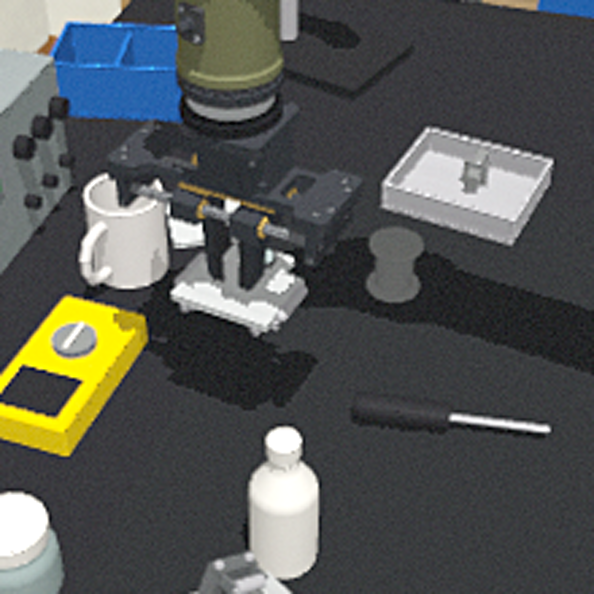

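```bash
python3 -m inch '4 0 -40 -8; 8 0 -80 -16; 12 0 -120 -24; 16 0 -160 -32; 19 0 -200 -40; 22 0 -240 -48; 26 0 -280 -56; 30 0 -320 -64; 34 0 -360 -72; 37 0 -400 -80'; python3 -c "
from h import *
print(r.get_state()['q'],r.get_state()['tool_pos'])"
```

```text
clock: 16.55
tool_pos: [0.5839, -0.3763, 0.1487]
eef_rot: [-0.579, -0.404, 0.405, 0.581]
contact_force: [0.8, -0.6, -2.7]
opening: 0.156
[ 0.79058786  0.95315681 -0.60016783  1.39739449  0.58897408  0.97576113
  1.27196809] [ 0.58391982 -0.37629646  0.14868477]
```

```bash
python3 -m inch '0 0 0 -6; 0 0 0 -10.5; 0 0 0 -10.5; 0 0 0 -10.5; 0 0 0 -10.5'; python3 lk.py scene s9 plate_rib plate_mirror;  python3 lk.py side s9s plate_rib plate_mirror
python3 - <<'E'
import cv2
a=cv2.imread("pics/s9.png")[180:330,110:330]; b=cv2.imread("pics/s9s.png")[80:230,240:460]
cv2.imwrite("pics/s9c.png",cv2.resize(cv2.vconcat([a,b]),None,fx=2,fy=2,interpolation=2))
from h import *
from scipy.spatial.transform import Rotation as Ro
s=r.get_state(); print(Ro.from_quat(s["eef_rot"]).as_matrix(),s["tool_pos"],s["contact_force"])
E
```

```text
clock: 17.05
tool_pos: [0.5851, -0.3743, 0.1501]
eef_rot: [-0.541, -0.454, 0.455, 0.542]
contact_force: [-0.1, -0.2, -3.1]
opening: 0.154
plate_rib [([258.9, 169.2], 0.98)]
plate_mirror [([283.0, 166.0], 0.82), ([210.2, 430.9], 0.75)]
plate_rib [([139.6, 341.3], 0.95), ([138.5, 329.5], 0.23)]
plate_mirror [([140.9, 331.6], 0.87), ([260.9, 227.3], 0.66), ([280.2, 365.1], 0.28)]
[[ 1.73598850e-01  7.50003565e-05 -9.84816447e-01]
 [ 9.84816412e-01 -2.88627477e-04  1.73598822e-01]
 [-2.71225113e-04 -9.99999956e-01 -1.23966980e-04]] [ 0.58536613 -0.37476688  0.15083261] [-0.81394154 -0.42581424 -3.07656784]
```

View pics/s9c.png

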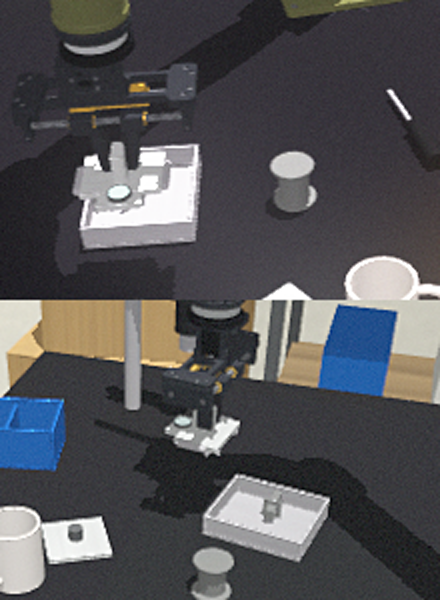

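```bash
python3 -m inch '0 30 0 0; 0 60 0 0; 0 78 0 0; 0 84 0 0; 0 87 0 0; 0 90 0 0; 0 92 0 0;0 92 0 0'; python3 -m inch '0 1.5 0 0; 0 3 0 0; 0 4.5 0 0; 0 6 0 0;0 6 0 0';  python3 lk.py side s10s plate_rib plate_mirror; python3 lk.py scene s10 plate_mirror
python3 - <<'E'
import cv2
a=cv2.imread("pics/s10.png")[190:330,110:310]; b=cv2.imread("pics/s10s.png")[80:220,260:460]
cv2.imwrite("pics/s10c.png",cv2.resize(cv2.hconcat([a,b]),None,fx=2,fy=2,interpolation=2))
E
```

```text
clock: 18.15
tool_pos: [0.5879, -0.3752, 0.061]
eef_rot: [0.543, 0.456, -0.453, -0.54]
contact_force: [2.4, -0.1, 4.3]
opening: 0.151
clock: 18.65
tool_pos: [0.5907, -0.3757, 0.0561]
eef_rot: [0.545, 0.457, -0.452, -0.538]
contact_force: [6.7, -0.7, 6.1]
opening: 0.155
plate_rib [([169.0, 339.2], 0.76), ([334.8, 291.6], 0.51)]
plate_mirror [([170.1, 332.0], 0.62), ([362.4, 310.9], 0.42)]
plate_mirror [([316.6, 176.9], 0.94)]
```

View pics/s10c.png

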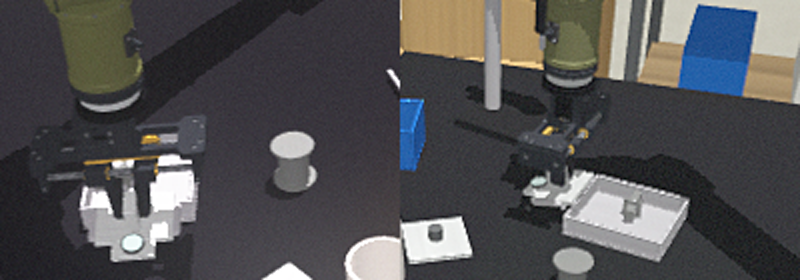

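```bash
python3 -m inch '0 0 -3 0; 0 1.5 -6 0; 0 3 -7 0; 0 5 -9 0; 0 7 -10 0; 0 9 -11 0; 0 9 -11 0';  python3 lk.py side s11s plate_rib plate_mirror; python3 lk.py scene s11 plate_mirror
python3 - <<'E'
import cv2
a=cv2.imread("pics/s11.png")[190:330,110:310]; b=cv2.imread("pics/s11s.png")[80:220,260:460]
cv2.imwrite("pics/s11c.png",cv2.resize(cv2.hconcat([a,b]),None,fx=2,fy=2,interpolation=2))
E
```

```text
clock: 19.6
tool_pos: [0.5963, -0.3768, 0.0468]
eef_rot: [0.542, 0.454, -0.455, -0.542]
contact_force: [-4.9, 3.0, 22.6]
opening: 0.153
plate_rib [([170.8, 337.3], 0.92)]
plate_mirror [([175.0, 331.4], 0.56), ([363.8, 309.8], 0.48)]
plate_mirror [([318.4, 176.9], 0.9), ([278.3, 255.5], 0.21)]
```

View pics/s11c.png

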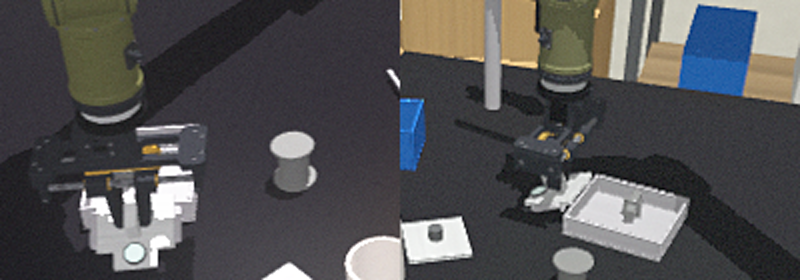

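```bash
python3 -m inch '0 -5 -3 0; 0 -20 -6 0; 0 -50 -6 0; 0 -90 -6 0; 0 -110 -6 0; 0 -110 -6 0; 0 -110 -6 0'
python3 - <<'E'
from h import *
D={c:r.snapshot(c) for c in ("side","scene","wrist")}
for c,d in D.items(): cv2.imwrite(f"pics/x12{c}.png",d["frame"][:,:,::-1])
for n in ("plate_rib","plate_mirror","plate"):
    T={c:r.tip_of(c,n) for c in D}; print(n,{c:[(np.round(o["centre"],1).tolist(),round(o["p"],2)) for o in T[c][:2]] for c in T})
a=D["scene"]["frame"][170:330,90:250,::-1]; b=D["side"]["frame"][60:220,260:420,::-1]
cv2.imwrite("pics/x12c.png",cv2.resize(cv2.hconcat([a,b]),None,fx=2.5,fy=2.5,interpolation=2))
E
```

```text
clock: 20.55
tool_pos: [0.6008, -0.3778, 0.1524]
eef_rot: [-0.541, -0.454, 0.455, 0.542]
contact_force: [0.8, -0.4, -2.7]
opening: 0.157
plate_rib {'side': [([139.0, 336.0], 0.86)], 'scene': [([266.3, 166.7], 0.96), ([212.9, 428.4], 0.63)], 'wrist': [([324.1, 308.5], 0.8)]}
plate_mirror {'side': [([141.5, 328.3], 0.8)], 'scene': [([285.0, 167.3], 0.75), ([220.9, 427.8], 0.4)], 'wrist': []}
plate {'side': [([215.8, 246.9], 0.63), ([147.3, 340.9], 0.61)], 'scene': [([272.0, 172.3], 0.76), ([264.4, 171.1], 0.24)], 'wrist': [([271.8, 311.5], 0.68)]}
```

View pics/x12c.png

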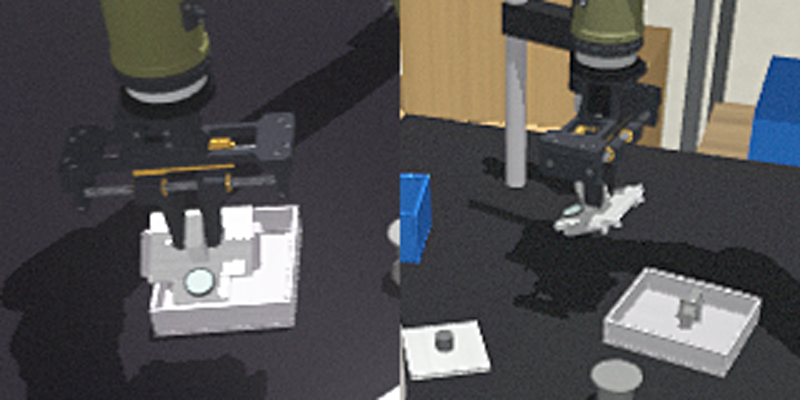

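View pics/x12wrist.png

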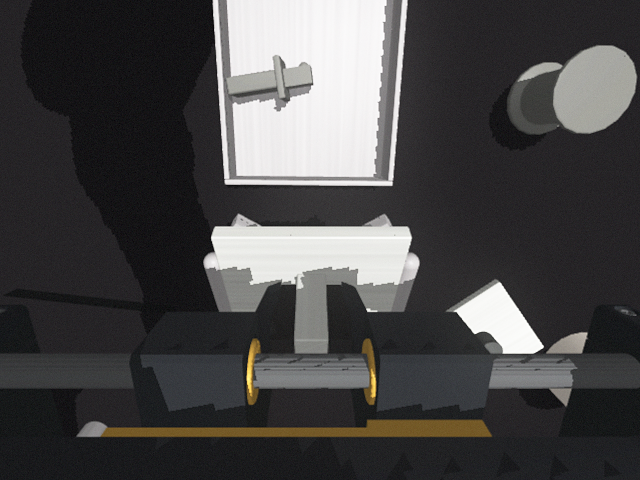

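Run:
```python
import cv2
a=cv2.imread("pics/x12wrist.png")[205:360,190:430]; cv2.imwrite("pics/x12w.png",cv2.resize(a,None,fx=3.3,fy=3.3,interpolation=2))
```

```text
(no output)
```

View pics/x12w.png

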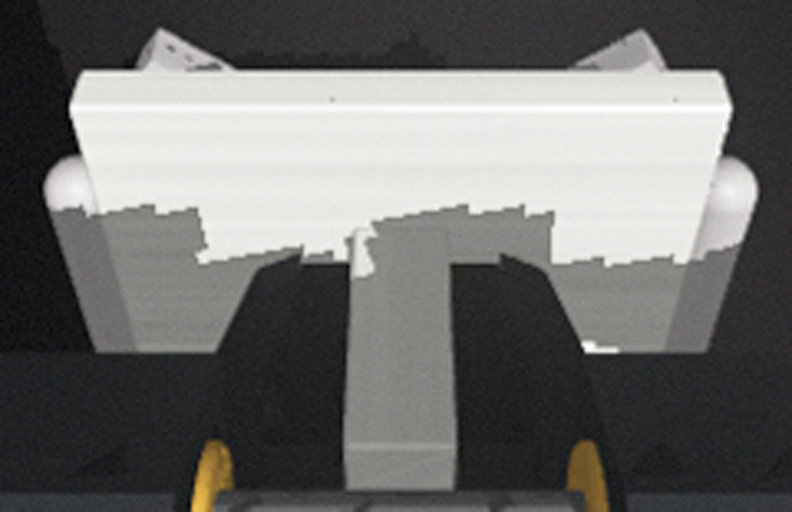

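```bash
cat > pf.py <<'E'
from fit import *
from scipy.spatial.transform import Rotation as Ro
np.set_printoptions(precision=4,suppress=True)
def platefit(d,obs,T,p0):
    # plate pose in tool frame: nominal axes plate x=tool z, y=-tool x, z=-tool y
    N=np.array([[0,-1,0],[0,0,-1],[1,0,0]],float)
    def f(q):
        R=N@Ro.from_rotvec(q[:3]).as_matrix()
        return np.concatenate([proj(d,T@(R@(np.array(X)/1e3)+q[3:]/1e3)+p0)-uv for X,uv in obs])
    s=least_squares(f,[0,.43,0,0,40,0],loss="soft_l1",x_scale=[.1,.1,.1,10,10,10])
    return s,N@Ro.from_rotvec(s.x[:3]).as_matrix(),f
E
python3 - <<'E'
from pf import *
d=r.snapshot("wrist"); st=r.get_state(); T=Ro.from_quat(st["eef_rot"]).as_matrix(); p0=st["tool_pos"]
obs=[([38,44,15],(211.2,237.1)),([38,-44,15],(411.8,237.7)),([38,44,7],(214.2,226.8)),([38,-44,7],(409.4,226.8)),
([15,7,51],(294.2,339.2)),([15,-7,51],(328.2,339.2)),([15,7,15],(296.7,274.1)),([15,-7,15],(325.8,274.1))]
s,R,f=platefit(d,obs,T,p0)
print(s.x,np.rad2deg(s.x[:3]),s.cost); print(f(s.x).reshape(-1,2))
g=R.T@(np.array([0,-11,0])-s.x[3:]); print("grip point in plate",g)
E
```

```text
[-0.0031 -0.3961 -0.0005  1.3344 27.946   5.9196] [ -0.1787 -22.6924  -0.0301] 1.73582045519065
[[-0.2499  0.2064]
 [ 0.2322  0.009 ]
 [ 0.8363 -0.7091]
 [-1.398  -0.3396]
 [-0.547   0.2186]
 [ 0.51    0.3168]
 [ 0.1492  0.0151]
 [ 0.0838  0.0816]]
grip point in plate [ 9.5635  1.2135 38.2189]
```

Run:
```python
from pf import *
h=np.r_[.4882,.3153,.075]; R=Rm(.9826)
st=r.get_state(); T=Ro.from_quat(st["eef_rot"]).as_matrix(); p=st["tool_pos"]; print(p)
for k in (60,30,0):
    g=h+R@(np.array([9.6,0,42.5+k])/1e3); tcp=g-[0,0,.011]; print(k,tcp, "in tool axes",1e3*T.T@(tcp-p))
```

```text
[ 0.602  -0.3778  0.1537]
60 [0.469  0.2865 0.161 ] in tool axes [631.0996  -7.1981 246.353 ]
30 [0.476  0.297  0.1338] in tool axes [642.7066  19.9925 241.2588]
0 [0.4831 0.3076 0.1066] in tool axes [654.3137  47.183  236.1645]
```

```bash
python3 -m inch '0 -40 0 0; 30 -70 12 8; 70 -90 27 16; 112 -90 43 24; 154 -90 60 32; 196 -90 76 40; 238 -90 93 48; 280 -90 109 56; 322 -90 126 64; 364 -90 142 72'; python3 -c "
from pf import *
st=r.get_state(); T=Ro.from_quat(st['eef_rot']).as_matrix(); p=st['tool_pos']
print(p, np.rad2deg(np.arctan2(-T[1,0],T[0,0])), 1e3*T.T@(np.r_[.469,.2865,.21]-p), st['q'])"
```

```text
clock: 22.2
tool_pos: [0.5249, 0.0073, 0.2442]
eef_rot: [-0.705, -0.048, 0.047, 0.706]
contact_force: [0.8, -0.0, -2.7]
opening: 0.154
[0.5249 0.0073 0.2442] -7.690816942107688 [-18.0505  34.2908 284.1536] [ 0.1112  0.5738 -0.3392  1.8653  0.2689  0.746  -0.2422]
```

```bash
python3 -m inch '-2 0 40 8; -5 0 80 16; -8 0 120 24; -11 0 160 32; -14 0 200 40; -16 0 245 41.4; -18 0 284 41.4; -18 15 284 41.4; -18 34 284 41.4; -18 34 284 41.4'
python3 - <<'E'
from pf import *
st=r.get_state(); T=Ro.from_quat(st['eef_rot']).as_matrix(); p=st['tool_pos']
print(p, np.rad2deg(np.arctan2(-T[1,0],T[0,0])))
d=r.snapshot("wrist"); cv2.imwrite("pics/w13.png",d["frame"][:,:,::-1])
E
```

```text
clock: 23.2
tool_pos: [0.4663, 0.2839, 0.2081]
eef_rot: [0.679, -0.204, 0.202, -0.676]
contact_force: [-0.2, -1.7, -3.1]
opening: 0.15
[0.4663 0.2839 0.2081] 33.30227204733681
```

View pics/w13.png

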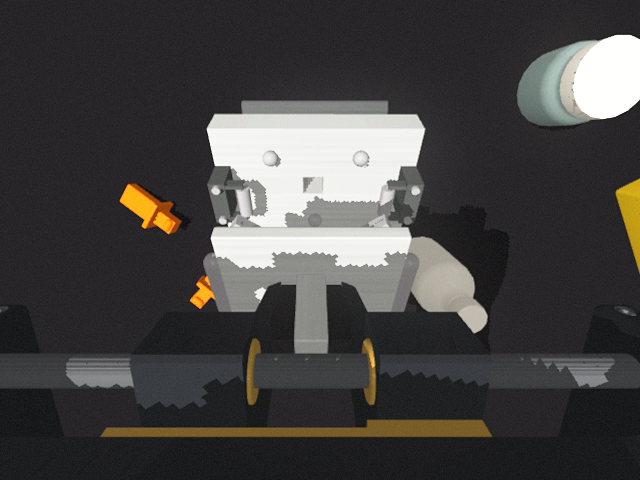

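Run:
```python
import cv2
a=cv2.imread("pics/w13.png")[90:270,195:435]; cv2.imwrite("pics/w13c.png",cv2.resize(a,None,fx=3.3,fy=3.3,interpolation=2))
```

```text
(no output)
```

View pics/w13c.png

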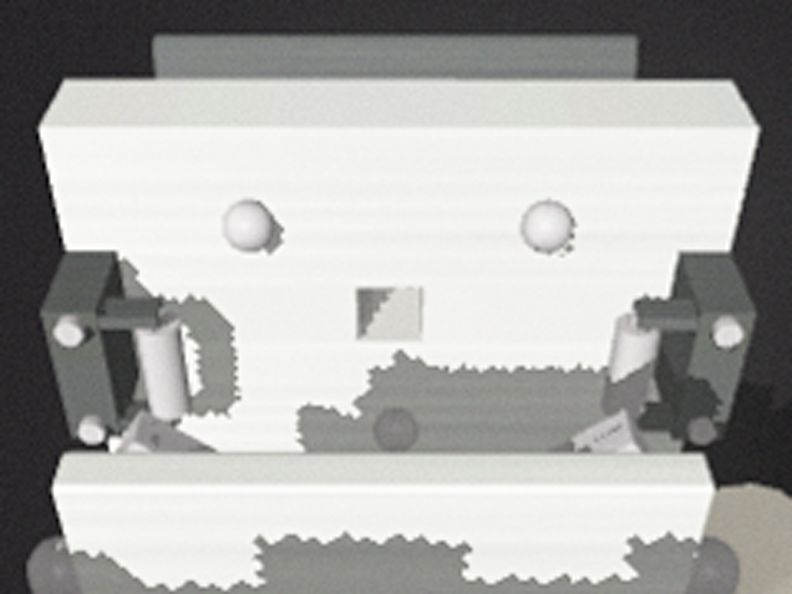

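```bash
cat > rel.py <<'E'
from pf import *
def mountfit(d,obs):
    def f(p):
        R=Rm(p[2]); t=np.r_[p[:2],p[3]]
        return np.concatenate([proj(d,R@(np.array(X)/1e3)+t)-uv for X,uv in obs])
    return least_squares(f,[.4883,.3153,.9826,.075],loss="soft_l1"),f
E
python3 - <<'E'
from rel import *
d=r.snapshot("wrist"); st=r.get_state(); T=Ro.from_quat(st["eef_rot"]).as_matrix(); p0=st["tool_pos"]
C=lambda u,v:(195+u/3.3,90+v/3.3)
mo=[([26,34,3],C(248,225)),([26,-34,3],C(548,226)),([-34,0,3],C(396,429)),([49,78,0],C(40,128)),([49,-78,0],C(759,128)),([49,78,-26],C(64,80)),([49,-78,-26],C(732,80)),([0,0,0],C(389.5,314))]
m,fm=mountfit(d,mo); print(m.x,m.cost); print(fm(m.x).reshape(-1,2).T)
po=[([38,44,15],C(52,488)),([38,-44,15],C(715,488)),([38,44,7],C(62,453)),([38,-44,7],C(705,453)),([15,7,51],(294.2,339.2)),([15,-7,51],(328.2,339.2)),([15,7,15],(296.7,274.1)),([15,-7,15],(325.8,274.1))]
s,R,f=platefit(d,po,T,p0); print(s.x,np.rad2deg(s.x[:3])); print(f(s.x).reshape(-1,2).T)
M=Rm(m.x[2]); h=np.r_[m.x[:2],m.x[3]]
P0=T@(s.x[3:]/1e3)+p0; PR=T@R
print("plate in mount mm",1e3*M.T@(P0-h)); print(M.T@PR)
g=np.array([0,-11,0])/1e3; gw=T@g+p0; print("grip in plate",1e3*PR.T@(gw-P0)); print("tool x axis in mount",M.T@T[:,0])
E
```

```text
[0.4903 0.3145 0.9875 0.077 ] 3.4610360217142624
[[ 0.4141 -0.5889 -0.1591 -0.1959 -0.2509  0.3277 -0.4805  2.1373]
 [ 0.8532  0.6643  0.5023 -0.788  -0.5381 -0.708  -0.4881  0.7554]]
[ 0.0005 -0.3989  0.0011 -1.1767 28.9109  5.5732] [  0.0264 -22.8524   0.0624]
[[ 0.0538  0.0011  1.0521 -0.9987 -0.4744  0.4744  0.0173 -0.0969]
 [-0.0218 -0.0398 -0.7292 -0.7555  0.5138  0.5252  0.1086  0.1103]]
plate in mount mm [ 14.9119   3.1119 107.9274]
[[ 0.9993 -0.0013  0.0375]
 [ 0.0013  1.     -0.001 ]
 [-0.0375  0.0011  0.9993]]
grip in plate [10.3629 -1.161  38.9434]
tool x axis in mount [ 0.0003 -1.     -0.0004]
```

```bash
python3 -m inch '3.2 0 0 0.2; 3.2 25 6 0.3; 3.2 50 12 0.3; 3.2 70 17 0.3; 3.2 78 19 0.3; 3.2 78 19 0.3; 3.2 78 19 0.3' - 30
python3 - <<'E'
from pf import *
d=r.snapshot("wrist"); cv2.imwrite("pics/w14.png",d["frame"][:,:,::-1]); cv2.imwrite("pics/w14c.png",cv2.resize(d["frame"][150:330,190:430,::-1],None,fx=3.3,fy=3.3,interpolation=2))
d=r.snapshot("side"); cv2.imwrite("pics/s14.png",cv2.resize(d["frame"][240:440,220:420,::-1],None,fx=3,fy=3,interpolation=2))
E
```

```text
clock: 24.0
tool_pos: [0.4819, 0.2982, 0.1328]
eef_rot: [-0.676, 0.205, -0.206, 0.677]
contact_force: [0.6, -0.1, -2.4]
opening: 0.153
```

View pics/w14c.png

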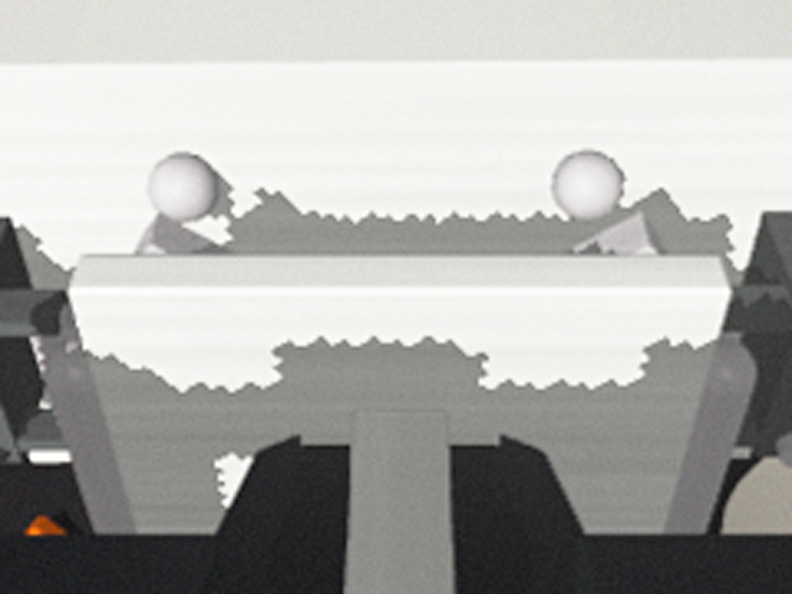

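View pics/s14.png

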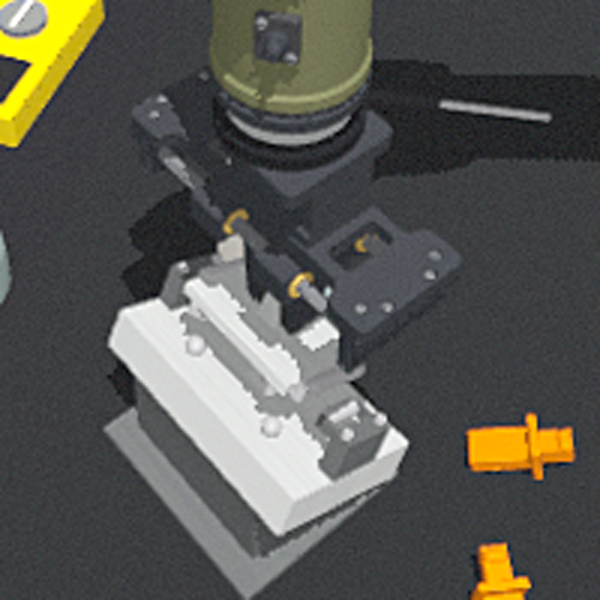

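Run:
```python
from rel import *
d=r.snapshot("wrist"); st=r.get_state(); T=Ro.from_quat(st["eef_rot"]).as_matrix(); p0=st["tool_pos"]; print(p0)
C=lambda u,v:(190+u/3.3,150+v/3.3)
cv2.imwrite("pics/w15c.png",cv2.resize(d["frame"][150:330,190:430,::-1],None,fx=3.3,fy=3.3,interpolation=2))
mo=[([26,34,3],C(182,186)),([26,-34,3],C(588,186))]
def f(p):
    R=Rm(p[2]); t=np.r_[p[:2],.075]
    return np.r_[np.concatenate([proj(d,R@(np.array(X)/1e3)+t)-uv for X,uv in mo]), [proj(d,R@np.array([.049,y,0])+t)[1]-C(0,63)[1] for y in (-.05,.05)]]
m=least_squares(f,[.4883,.3153,.9826]); print(m.x,m.fun)
po=[([38,44,15],C(68,290)),([38,-44,15],C(731,289)),([38,44,7],C(80,257)),([38,-44,7],C(721,257)),([15,7,51],(294.2,339.2)),([15,-7,51],(328.2,339.2)),([15,7,15],C(354,410)),([15,-7,15],C(448,410))]
s,R,f=platefit(d,po,T,p0); print(s.x,np.rad2deg(s.x[:3])); print(f(s.x).reshape(-1,2).T)
for mm in (m.x,[.4882,.3153,.9826]):
  M=Rm(mm[2]); h=np.r_[mm[:2],.075]
  P0=T@(s.x[3:]/1e3)+p0; PR=T@R
  print("plate in mount mm",1e3*M.T@(P0-h)); print(M.T@PR)
```

```text
[0.4818 0.2983 0.1329]
[0.4889 0.3144 0.9821] [ 1.1525  0.7645 -1.1527  0.7639 -0.7399 -0.7455]
[-0.0028 -0.3943  0.0037 -0.375  27.9144  6.0201] [ -0.1627 -22.5895   0.2124]
[[ 0.3346  0.0943  0.7634 -0.8976 -0.507   0.4771 -0.4485  0.049 ]
 [ 0.1639  0.1166 -1.0445 -1.412   0.438   0.4285  0.2013  0.166 ]]
plate in mount mm [ 2.464  -2.6784 31.9564]
[[ 0.9992 -0.0047  0.0402]
 [ 0.0046  1.      0.0028]
 [-0.0402 -0.0026  0.9992]]
plate in mount mm [ 2.1182 -3.7511 32.1176]
[[ 0.9992 -0.0043  0.0402]
 [ 0.0041  1.      0.003 ]
 [-0.0402 -0.0028  0.9992]]
```

View pics/w15c.png

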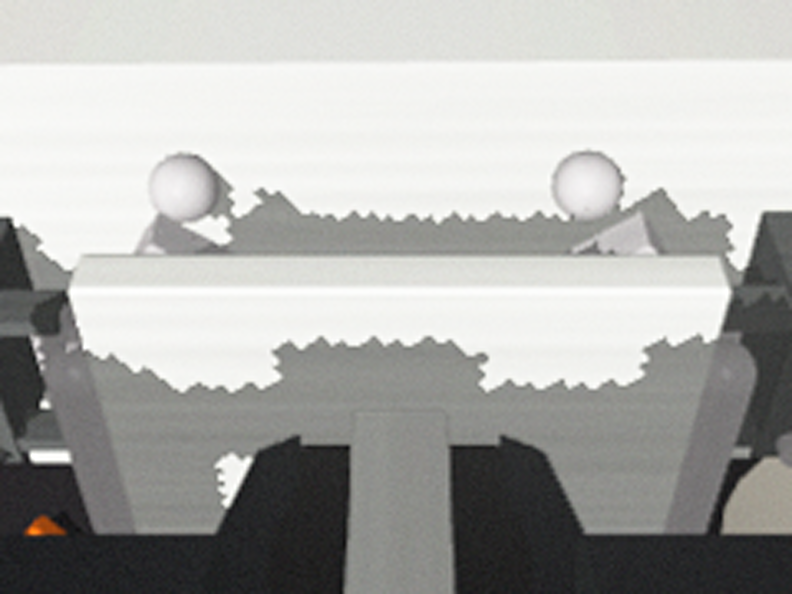

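```bash
python3 -m inch '-1.4 1 -2 0; -2.7 2 -3.4 0; -2.7 6 -1 0; -2.7 11 1 0; -2.7 12.5 1.7 0; -2.7 12.5 1.7 0; -2.7 12.5 1.7 0; -2.7 12.5 1.7 0'
python3 - <<'E'
from pf import *
d=r.snapshot("wrist"); cv2.imwrite("pics/w16c.png",cv2.resize(d["frame"][150:330,190:430,::-1],None,fx=3.3,fy=3.3,interpolation=2))
E
```

```text
clock: 24.95
tool_pos: [0.4809, 0.3005, 0.1196]
eef_rot: [-0.677, 0.205, -0.206, 0.677]
contact_force: [1.9, -3.6, 3.0]
opening: 0.158
```

View pics/w16c.png

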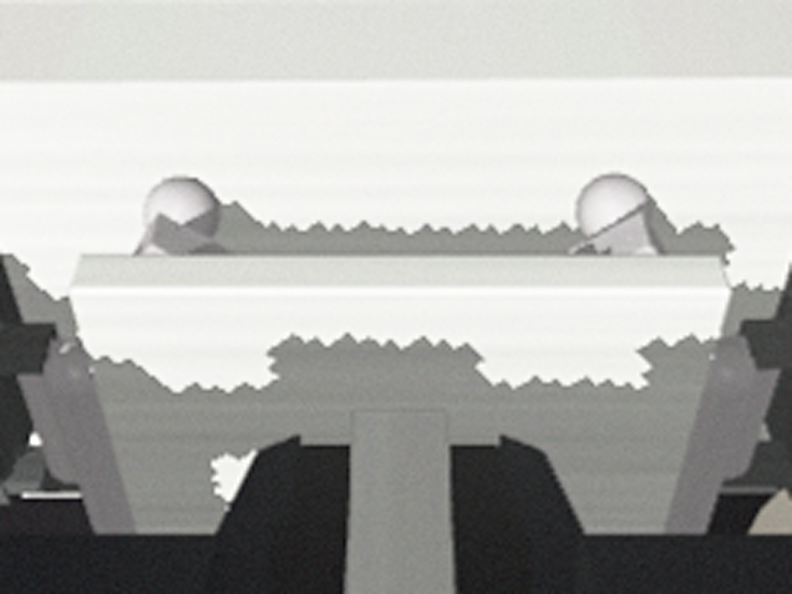

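```bash
cat > q.py <<'E'
from rel import *
def go(balls,edge,plate,ribtop=((294.2,339.2),(328.2,339.2))):
    d=r.snapshot("wrist"); st=r.get_state(); T=Ro.from_quat(st["eef_rot"]).as_matrix(); p0=st["tool_pos"]
    C=lambda u,v:(190+u/3.3,150+v/3.3)
    def f(p):
        R=Rm(p[2]); t=np.r_[p[:2],.075]
        return np.r_[np.concatenate([proj(d,R@(np.array(X)/1e3)+t)-C(*uv) for X,uv in zip(([26,34,3],[26,-34,3]),balls)]), [proj(d,R@np.array([.049,y,0])+t)[1]-C(0,edge)[1] for y in (-.05,.05)]]
    m=least_squares(f,[.4883,.3153,.9826]); print(m.x,m.fun)
    X=([38,44,15],[38,-44,15],[38,44,7],[38,-44,7],[15,7,15],[15,-7,15])
    po=[(x,C(*uv)) for x,uv in zip(X,plate)]+[([15,7,51],ribtop[0]),([15,-7,51],ribtop[1])]
    s,R,_=platefit(d,po,T,p0); print(s.x,np.rad2deg(s.x[:3]))
    M=Rm(m.x[2]); h=np.r_[m.x[:2],.075]; P0=T@(s.x[3:]/1e3)+p0; A=M.T@T@R
    print("plate in mount mm",1e3*M.T@(P0-h),"pitch deg",np.rad2deg(A[0,2]),"yaw",np.rad2deg(A[1,0]), st["contact_force"], p0)
E
python3 - <<'E'
from q import *
go([(182,211),(612,209)],79,[(68,290),(731,289),(80,257),(721,257),(353,410),(447,410)])
E
```

```text
[0.489  0.3146 0.983 ] [ 0.4481  0.5521 -0.4481  0.9865 -0.8399 -0.5771]
[-0.001  -0.3942  0.0021 -0.4793 27.97    5.9865] [ -0.0581 -22.5847   0.1194]
plate in mount mm [-2.2688 -0.4638 19.3131] pitch deg 2.3750233840917594 yaw 0.09868397104236848 [ 3.1675 -2.9672  3.1539] [0.4807 0.3006 0.1195]
```

```bash
python3 -m inch '0 1.5 1.5 0; 0 3 2.3 0; 0 4.5 3 0; 0 6 3.7 0; 0 7.5 4.4 0; 0 9 5 0; 0 9 5 0'
python3 - <<'E'
from pf import *
d=r.snapshot("wrist"); cv2.imwrite("pics/w17c.png",cv2.resize(d["frame"][150:330,190:430,::-1],None,fx=3.3,fy=3.3,interpolation=2)); print(r.get_state()["contact_force"],r.get_state()["tool_pos"])
E
```

```text
clock: 25.75
tool_pos: [0.4824, 0.3054, 0.1094]
eef_rot: [0.677, -0.205, 0.205, -0.677]
contact_force: [1.3, 0.6, -10.4]
opening: 0.153
[ 1.1271  0.0007 -9.8442] [0.4824 0.3054 0.1094]
```

View pics/w17c.png

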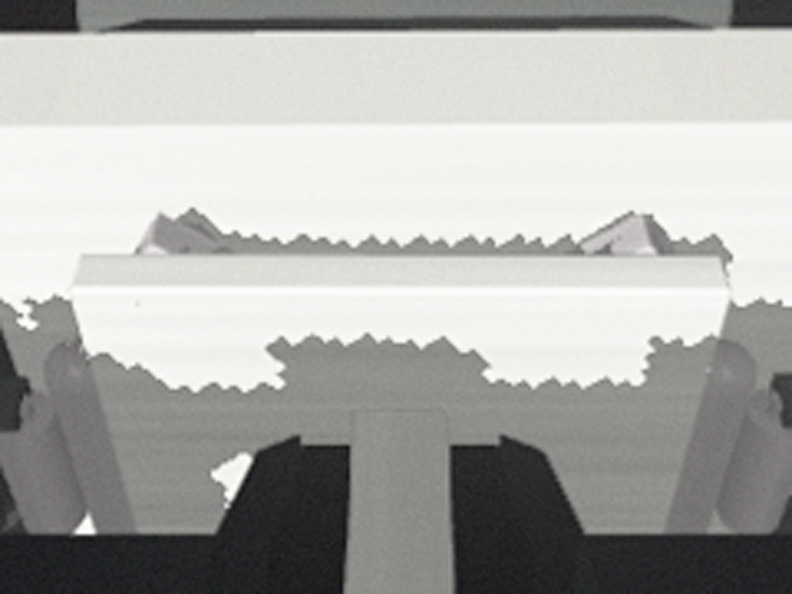

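```bash
python3 -m inch '0 1.4 0.6 0; 0 2.8 1.2 0; 0 4 1.7 0; 0 5 2.2 0; 0 6 2.6 0; 0 6 2.6 0'
python3 - <<'E'
from pf import *
d=r.snapshot("wrist"); cv2.imwrite("pics/w18c.png",cv2.resize(d["frame"][150:330,190:430,::-1],None,fx=3.3,fy=3.3,interpolation=2)); print(r.get_state()["contact_force"],r.get_state()["tool_pos"])
E
```

```text
clock: 26.4
tool_pos: [0.4837, 0.3055, 0.1077]
eef_rot: [0.677, -0.205, 0.206, -0.676]
contact_force: [-5.9, -8.0, 26.5]
opening: 0.152
[-5.6947 -7.72   26.0149] [0.4837 0.3054 0.1077]
```

View pics/w18c.png

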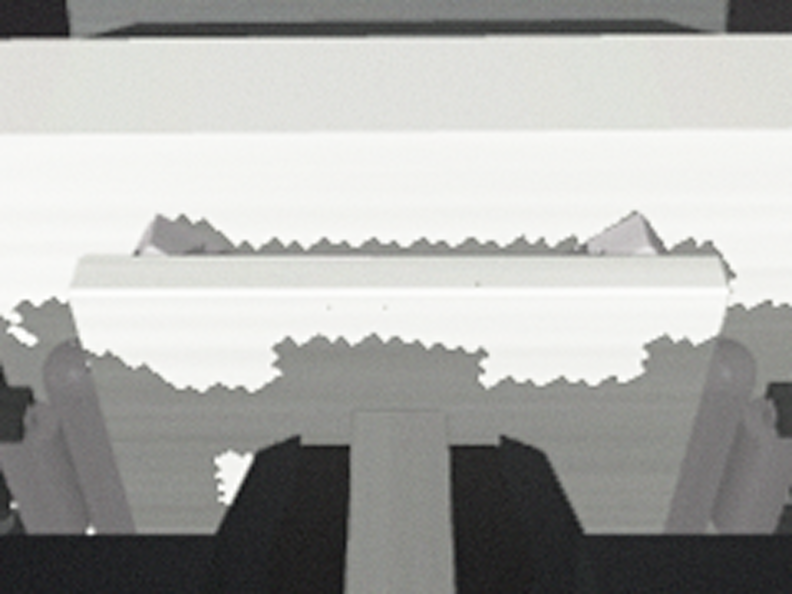

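```bash
python3 -m inch '0 -1 -0.5 0; 0 -2 -1 0; 0 -2 -1 0' - 5;  python3 -m inch '0 0 0 0; 0 0 0 0; 0 0 0 0; 0 0 0 0' -0.4; python3 -m inch '0 -40 0 0; 0 -60 0 0; 0 -90 -30 0; 0 -110 -50 0; 0 -110 -50 0; 0 -110 -50 0'
python3 - <<'E'
from pf import *
d=r.snapshot("wrist"); cv2.imwrite("pics/w19.png",d["frame"][:,:,::-1])
d=r.snapshot("side"); cv2.imwrite("pics/s19.png",cv2.resize(d["frame"][260:440,220:400,::-1],None,fx=3.3,fy=3.3,interpolation=2))
E
```

```text
clock: 26.75
tool_pos: [0.4842, 0.3061, 0.1072]
eef_rot: [-0.677, 0.205, -0.206, 0.677]
contact_force: [-0.1, -3.8, 6.2]
opening: 0.158
clock: 27.15
tool_pos: [0.4833, 0.3071, 0.106]
eef_rot: [-0.677, 0.205, -0.205, 0.677]
contact_force: [-0.1, -0.2, -0.3]
opening: 0.298
clock: 27.75
tool_pos: [0.4561, 0.2656, 0.2163]
eef_rot: [-0.676, 0.205, -0.205, 0.677]
contact_force: [-1.3, 1.0, -0.4]
opening: 0.298
```

View pics/w19.png

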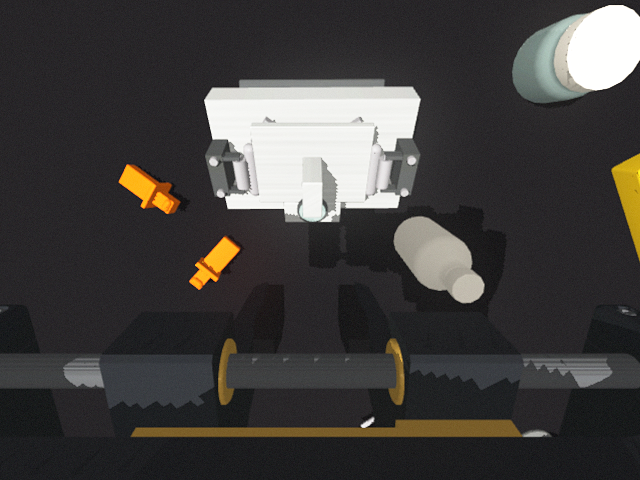

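View pics/s19.png

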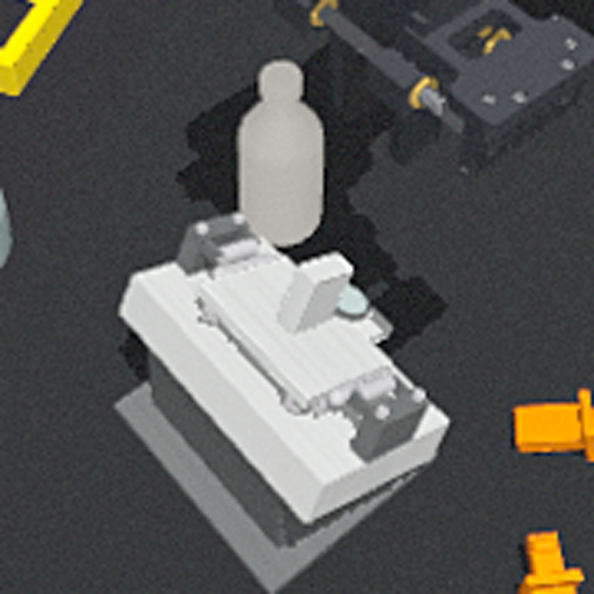

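Run:
```python
import cv2
a=cv2.imread("pics/w19.png")[75:230,195:430]; cv2.imwrite("pics/w19c.png",cv2.resize(a,None,fx=3.4,fy=3.4,interpolation=2))
from rel import *
# overlay predicted home plate outline for mount fit
d=r.snapshot("wrist"); np.save("pics/P.npy",P(d))
```

```text
(no output)
```

View pics/w19c.png

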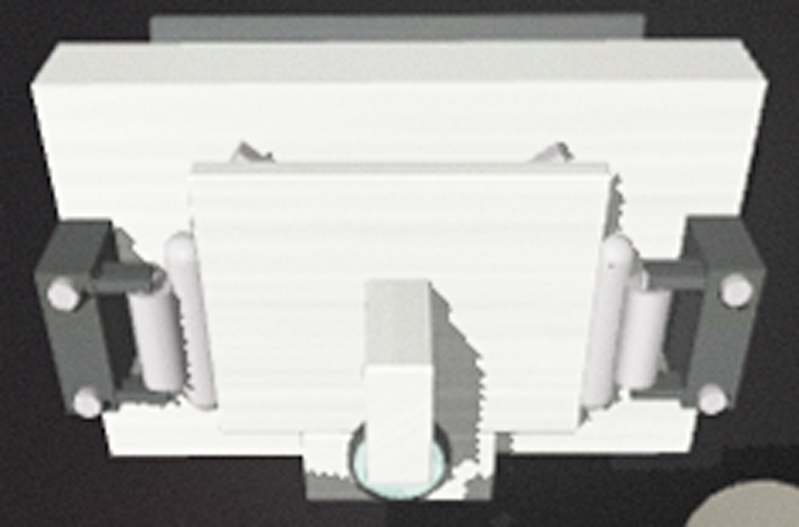

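Run:
```python
from rel import *
d=r.snapshot("wrist")
C=lambda u,v:np.array((195+u/3.4,75+v/3.4))
mo=[([49,78,0],C(32,85)),([49,-78,0],C(767,85)),([49,78,-26],C(57,43)),([49,-78,-26],C(742,43)),([-49,78,0],C(110,456)),([-49,-78,0],C(690,454))]
po=[([38,44,15],C(192,176)),([38,-44,15],C(609,176)),([38,44,7],C(193,164)),([38,-44,7],C(607,164)),([-28,44,15],C(220,432)),([-28,-44,15],C(577,431)),
([15,7,51],C(366,364)),([15,-7,51],C(431,364)),([15,7,15],C(368,281)),([15,-7,15],C(429,281)),([-15,7,51],C(368,484)),([-15,-7,51],C(431,484))]
m,f=mountfit(d,mo); print(m.x,m.cost); print(f(m.x).reshape(-1,2).T)
R=Rm(m.x[2]); h=np.r_[m.x[:2],m.x[3]]
def g(q):
    A=R@Ro.from_rotvec(q[:3]).as_matrix()
    return np.concatenate([proj(d,A@(np.array(X)/1e3)+h+R@q[3:]/1e3)-uv for X,uv in po])
s=least_squares(g,[0,0,0,0,0,4.3],x_scale=[.1,.1,.1,1,1,1],loss="soft_l1"); print(s.x,s.cost); print(g(s.x).reshape(-1,2).T)
```

```text
[0.488  0.3138 0.9849 0.0761] 0.5090931099150369
[[-0.2796  0.5747  0.3129 -0.2408  0.1053 -0.5375]
 [ 0.1209 -0.2034  0.1757 -0.1379 -0.1859  0.2486]]
[-0.0019  0.0058 -0.001  -2.7611  0.089   0.3524] 3.8021977676949907
[[-0.6451  0.1252  0.5535 -0.8049  0.622  -0.3967 -0.481   1.0129 -0.0263
   0.4664 -0.3305  0.0638]
 [ 0.5217  0.5758 -0.5676 -0.5189  0.6042  1.0023  0.3622  0.3797 -1.0592
  -1.0471 -0.2401 -0.2191]]
```

Run:
```python
from rel import *
C=lambda u,v:np.array((195+u/3.4,75+v/3.4))
d=r.snapshot("wrist")
mo=[([49,78,0],C(32,85)),([49,-78,0],C(767,85)),([49,78,-26],C(57,43)),([49,-78,-26],C(742,43)),([-49,78,0],C(110,456)),([-49,-78,0],C(690,454))]
po=[([38,44,15],C(192,176)),([38,-44,15],C(609,176)),([38,44,7],C(193,164)),([38,-44,7],C(607,164)),([-28,44,15],C(220,432)),([-28,-44,15],C(577,431)),
([15,7,51],C(366,364)),([15,-7,51],C(431,364)),([15,7,15],C(368,281)),([15,-7,15],C(429,281)),([-15,7,51],C(368,484)),([-15,-7,51],C(431,484))]
# 6dof camera-free (mount pose fully free), plate at offset (dx,0,dz)
def run(dx,dz):
    def g(q):
        A=Rm(.984)@Ro.from_rotvec(q[:3]).as_matrix(); h=np.r_[.4882,.3148,.075]+q[3:]/1e3
        return np.concatenate([proj(d,A@((np.array(X)+o)/1e3)+h)-uv for L,o in ((mo,np.zeros(3)),(po,np.array([dx,0,dz]))) for X,uv in L])
    s=least_squares(g,np.zeros(6),x_scale=[.1]*3+[10]*3); return s.cost
for dz in (4.3,8):
  print(dz,[(dx,round(run(dx,dz),2)) for dx in (-6,-4,-2.5,-1,0,1,2.5,4)])
d2=r.snapshot("side")
a=cv2.resize(d2["frame"][260:440,220:400,::-1],None,fx=3.3,fy=3.3,interpolation=2)
M=Rm(.9835);h=np.r_[.4885,.3148,.075]
for X,c in [(x,(0,0,255)) for x,_ in po]+[(x,(0,255,0)) for x,_ in mo]:
    o=np.array([0,0,4.3]) if c[2] else 0
    u=proj(d2,M@((np.array(X)+o)/1e3)+h); cv2.circle(a,tuple(np.int32((u-[220,260]+.5)*3.3)),3,c,-1)
cv2.imwrite("pics/ov.png",a)
```

```text
4.3 [(-6, np.float64(50.65)), (-4, np.float64(23.79)), (-2.5, np.float64(12.4)), (-1, np.float64(8.51)), (0, np.float64(10.07)), (1, np.float64(14.93)), (2.5, np.float64(28.38)), (4, np.float64(49.16))]
8 [(-6, np.float64(84.65)), (-4, np.float64(50.43)), (-2.5, np.float64(32.77)), (-1, np.float64(21.99)), (0, np.float64(18.63)), (1, np.float64(18.32)), (2.5, np.float64(23.56)), (4, np.float64(35.59))]
```

View pics/ov.png

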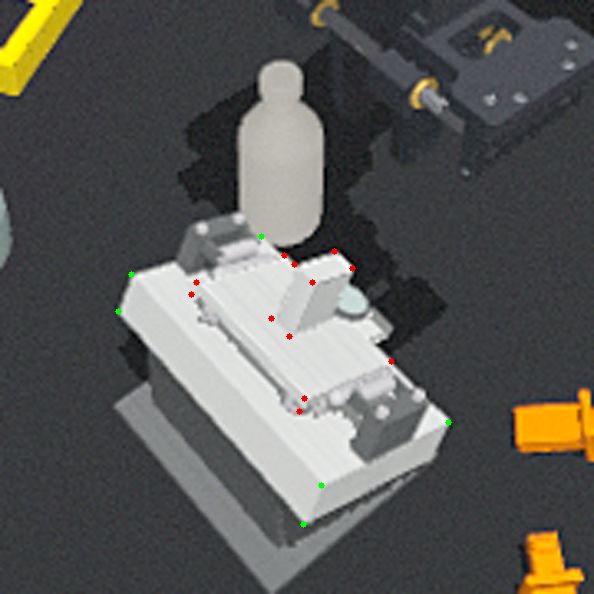

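Run:
```python
from rel import *
d2=r.snapshot("side")
a=cv2.resize(d2["frame"][320:430,250:360,::-1],None,fx=7,fy=7,interpolation=2)
cv2.imwrite("pics/sd.png",a[:,:])
```

```text
(no output)
```

View pics/sd.png

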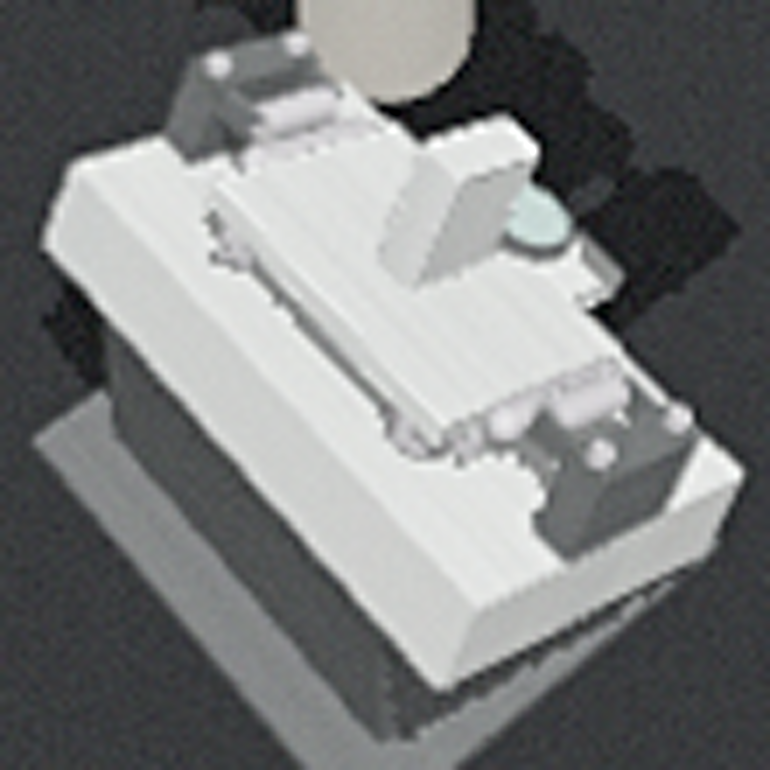

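Run:
```python
from rel import *
d=r.snapshot("wrist"); d2=r.snapshot("side")
S=lambda u,v:np.array((250+(u+.5)/7-.5,320+(v+.5)/7-.5))
C=lambda u,v:np.array((195+(u+.5)/3.4-.5,75+(v+.5)/3.4-.5))
mo=[(d2,[49,78,0],S(477,610)),(d2,[49,78,-26],S(440,688)),(d2,[49,-78,0],S(78,162)),(d2,[49,-78,-26],S(45,240)),(d2,[-49,78,0],S(743,472))]
po=[(d2,[38,44,15],S(443,419)),(d2,[38,-44,15],S(221,183)),(d2,[15,7,15],S(414,286)),(d2,[15,-7,15],S(380,250)),(d2,[15,7,51],S(466,190)),(d2,[15,-7,51],S(422,150)),(d2,[-15,7,51],S(540,155)),(d2,[-15,-7,51],S(500,117)),(d2,[-28,44,15],S(608,357))]
mw=[([49,78,0],C(32,85)),([49,-78,0],C(767,85)),([49,78,-26],C(57,43)),([49,-78,-26],C(742,43)),([-49,78,0],C(110,456)),([-49,-78,0],C(690,454))]
pw=[([38,44,15],C(192,176)),([38,-44,15],C(609,176)),([38,44,7],C(193,164)),([38,-44,7],C(607,164)),([-28,44,15],C(220,432)),([-28,-44,15],C(577,431)),
([15,7,51],C(366,364)),([15,-7,51],C(431,364)),([15,7,15],C(368,281)),([15,-7,15],C(429,281)),([-15,7,51],C(368,484)),([-15,-7,51],C(431,484))]
mw=[(d,*k) for k in mw]; pw=[(d,*k) for k in pw]
def job(mo,po,tag):
    # q: side/wrist cam offsets absorbed by free mount pose per camera; plate rel pose shared
    cams=[c for c in (d,d2) if any(k[0] is c for k in mo)]
    def g(q):
        out=[]
        Rp=Ro.from_rotvec(q[:3]).as_matrix()
        for i,c in enumerate(cams):
            w=q[6+6*i:12+6*i]; A=Rm(.984)@Ro.from_rotvec(w[:3]).as_matrix(); h=np.r_[.4885,.3148,.075]+w[3:]/1e3
            out.append(w[:3]/.01); out.append(w[3:]/3)
            for k,X,uv in mo:
                if k is c: out.append(proj(c,A@(np.array(X)/1e3)+h)-uv)
            for k,X,uv in po:
                if k is c: out.append(proj(c,A@((Rp@np.array(X)+q[3:6])/1e3)+h)-uv)
        return np.concatenate(out)
    s=least_squares(g,np.r_[0,0,0,0,0,4.3,np.zeros(6*len(cams))],loss="soft_l1")
    J=s.jac; cov=np.linalg.pinv(J.T@J)*.5; print(tag,s.x[:6],"sd",np.sqrt(np.diag(cov))[:6],"cost",s.cost,"mount",s.x[6:])
job(mo,po,"side");job(mw,pw,"wrist");job(mo+mw,po+pw,"both")
```

```text
side [ -0.0436  -0.021    0.0295 -28.33   -18.736  -20.8144] sd [0.0292 0.0372 0.0273 8.5025 5.3959 6.7755] cost 3.5972038962859925 mount [ 0.0002  0.0005  0.0008 -0.9248 -0.889  -0.367 ]
wrist [-0.0017  0.0051 -0.0012 -2.7068  0.0938  0.509 ] sd [0.0111 0.0131 0.0072 0.7128 0.4291 1.2437] cost 4.4934344734944025 mount [ 0.0004 -0.      0.0002 -0.5865 -1.28    1.0857]
both [-0.0032 -0.0012 -0.0011 -2.2674 -0.0537  1.3108] sd [0.0101 0.0124 0.0069 0.6185 0.4076 0.9014] cost 11.883495228102742 mount [-0.0002  0.0023  0.0005 -0.6052 -1.1762  0.7199 -0.0005 -0.0011  0.0006
 -0.7935 -1.5285 -0.7543]
```

```bash
python3 -m inch '0 0 -40 0; 0 -10 -75 0; 0 -10 -75 0; 0 -10 -75 0; 0 -10 -75 0; 0 -10 -75 0'
python3 - <<'E'
from rel import *
d=r.snapshot("wrist"); cv2.imwrite("pics/w20.png",d["frame"][:,:,::-1])
cv2.imwrite("pics/w20c.png",cv2.resize(d["frame"][0:170,200:430,::-1],None,fx=3.4,fy=3.4,interpolation=2))
E
```

```text
clock: 28.8
tool_pos: [0.4148, 0.2037, 0.2261]
eef_rot: [-0.676, 0.204, -0.205, 0.677]
contact_force: [0.1, -1.1, 1.0]
opening: 0.299
```

View pics/w20c.png

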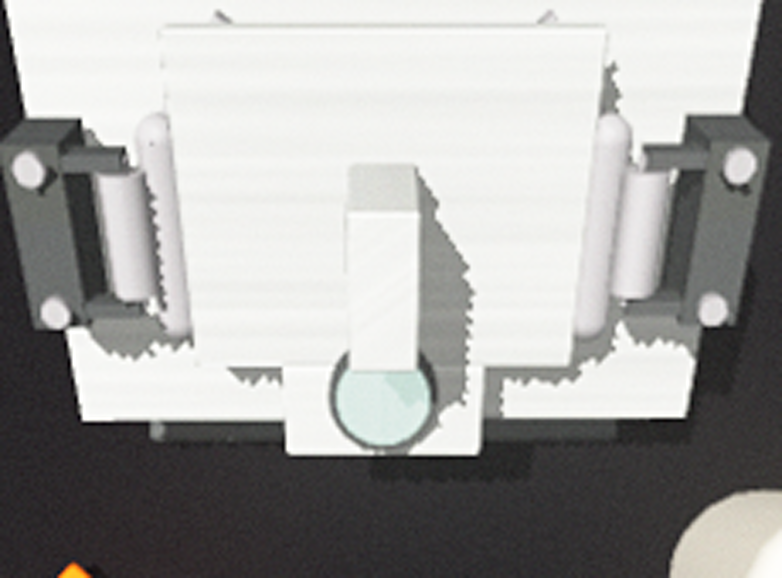

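Run:
```python
from rel import *
d=r.snapshot("wrist"); C=lambda u,v:np.array((200+(u+.5)/3.4-.5,(v+.5)/3.4-.5))
mo=[([-49,78,0],C(81,421)),([-49,-78,0],C(688,417))]
m=least_squares(lambda p:np.concatenate([proj(d,Rm(p[2])@(np.array(X)/1e3)+np.r_[p[:2],.075])-uv for X,uv in mo]),[.4885,.3148,.984]); print(m.x,m.fun)
po=[([-50,24,15],C(286,455)),([-50,-24,15],C(480,455)),([-28,-44,15],C(570,365)),([38,44,15],C(162,30)),([38,-44,15],C(606,28)),([-15,7,51],C(348,369)),([-15,-7,51],C(417,369)),([15,7,51],C(348,211)),([15,-7,51],C(418,211))]
R=Rm(m.x[2]);h=np.r_[m.x[:2],.075]
for z in (4.3,None):
    g=lambda q:np.concatenate([proj(d,R@((Ro.from_rotvec([0,q[3],q[2]]).as_matrix()@np.array(X)+[q[0],q[1],z or q[4]])/1e3)+h)-uv for X,uv in po])
    s=least_squares(g,[0,0,0,0,4.3],loss="soft_l1"); print(z,s.x,s.cost); print(g(s.x).reshape(-1,2).T)
```

```text
[0.4887 0.314  0.9899] [ 1.1028 -0.0875 -1.101  -0.0779]
4.3 [-0.1364  0.3929 -0.0029 -0.0056  4.3   ] 1.9234238095676537
[[ 0.0183 -0.2343 -0.1169 -1.2756  0.4036  0.3446  0.2231 -0.6221  0.9147]
 [ 0.2226  0.0054  0.2547 -0.2448 -0.1911  0.6678  0.5898 -0.2857 -0.3731]]
None [-0.6512  0.3245 -0.0035 -0.0042  2.5181] 1.2798002697065982
[[ 0.2136 -0.3599 -0.3987 -0.6546  0.0234  0.4862  0.2259 -0.4294  0.9375]
 [-0.1284 -0.3112  0.0783  0.1497  0.3053  0.3256  0.2605 -0.3229 -0.3947]]
```

Run:
```python
from h import *
d=r.snapshot("scene"); cv2.imwrite("pics/end.png",d["frame"][:,:,::-1])
```

```text
(no output)
```

View pics/end.png

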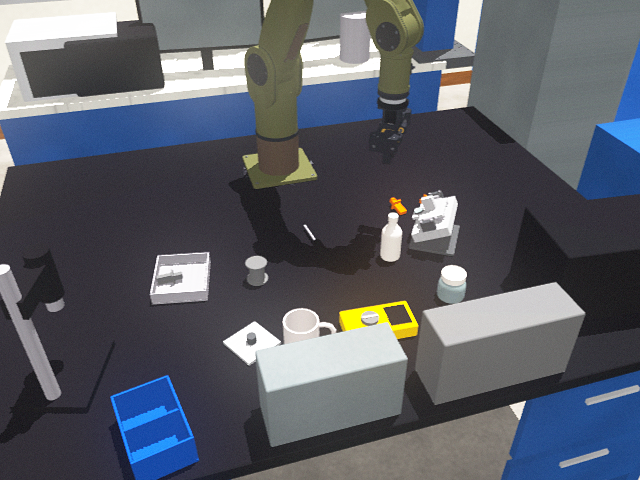

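The final scene picture shows the plug in the tray (170,276) and the plate on the mount (435,220). The bystanders stand where they were, and the gripper is clear and empty.

```bash
python3 -c "
from plant import r
print(r.finish_job(), r.get_state()['clock'])"
```

```text
the job is handed in; nothing more can be done
the job is handed in; nothing more can be done
```

The job is handed in, at about 29 s of the 72 s allowed; it reported no verdict. The plug lies in the tray and the mirror plate is on the mount.

**What I did:**
- I pulled the grey plug straight out along the mount's normal and laid it in the tray, about 20 mm from the centre.
- The arm's moves cannot tilt the tool. I tilted the plate about 23° in the jaws by pressing its rear on the tray's fixed wall, and its nose probably touched the bench as well.
- I then lined the plate up by wrist camera, pressed it past both rollers along the normal, let go and backed off.

**Last checks:**
- **Plate:** the last wrist view puts it at x −0.1 mm, y +0.4 mm, tilt about 0.005 rad and turn about 0.003 rad, with the mirror at the low front. These take the home height of 4.3 mm as given. With the height left free, the fit gave x −0.7 mm and z 2.5 mm.
- **Disagreement:** an earlier, more slanted wrist view put it at x −2.7 mm and z 0.5 mm, which is outside the limits. I took that as depth error along the line of sight, because the plate cannot sit that low. The side camera alone could not settle the pose.
- **Plug and bystanders:** in the final scene picture the plug is in the tray, the bystanders look unmoved by eye, and the gripper is empty and clear.

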